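Fetch the mould core from behind the stock

ROBOT

A 7-joint arm with a two-finger parallel gripper is mounted at the origin on the work surface. World frame = base frame: x ahead of the robot, y to its left, z up, the work surface at z = 0. Lengths are in m, angles in degrees, forces in N, time in s.
With the tool pointing down it reaches from about 0.4 to 0.875 m from the base axis. Payload 4.4 kg.
Tool frame: the origin (TCP) lies at the very end of the fingers, on their centre line; the grasp point (between the pads) lies 19 mm behind it; z points along the fingers, y is the line along which they close (so a half turn about z gives the same grasp; the last joint's range is limited). The gripper opens to 85 mm and grips with 20 to 120 N. Pads are 22 mm wide; open, the fingers measure 114 mm over their backs; the gripper's body (76 mm by 85 mm) begins 54 mm behind the grasp point. The pads swing forward as they close: fully open they stand 13 mm farther back than shut.
Start: joints at [71.345, 36.005, 2.206, 86.941, -1.547, 57.084, -1.146], TCP at [0.167, -0.628, 0.231] pointing down, gripper open.
Joint ranges: [-175.42, 175.42], [-21.48, 121.26], [-71.46, 75.88], [10.55, 141.38], [-63.04, 243.04], [13.31, 113.54], [-168.57, 168.57]. Speed limits (degrees/s): [147.25, 147.25, 180, 180, 180, 180, 180].

INTERFACE

Orientations are given as [roll, pitch, yaw] about the fixed x, y, z axes, in that order (R = Rz(yaw) Ry(pitch) Rx(roll)).
In Python, from cell import r gives the robot as it stands.
- The arm moves only by the tool carry_out, never from a script. Its argument "targets" is a list that holds one entry, the list of rows, each a list of 7 numbers: the shift along the tool's x, y, z in m, then the turn, a rotation vector about the tool's x, y, z in degrees, then the finger opening in m, from 0 to 0.0854. In form: [[[x, y, z, ax, ay, az, jaw], ...]]. A call has 1 to 8 rows; each row is the pose to reach, as a shift and turn from the pose commanded when the call began, along the tool's axes at that moment; what a row does not reach only later rows make up. A row lasts 1/12 s, in which the tool goes at most 41.7 mm and 7.16 degrees, less where a joint would pass 70% of its speed; a pose out of reach is approached as far as the arm can. A call with a gripper value outside its range is refused whole. The fingers move at their own pace and stop on an object; "newtons" is the grip in N (left out, the last holds). Time passes only in rows, so rows that repeat a pose let the fingers close. It gives the time, the measured TCP pose, the force, the opening and the grip force at its end, in the units of the state.
- r.sense(): the state, without advancing time (a new reading comes with each control period).
- r.snapshot(name): name is "scene" or "top" or "wrist"; returns a dict with "img" (384x512x3 uint8, red, green, blue), "fx", "fy", "cx", "cy" (pixels), "world_to_cam" (4x4, takes a point from world to camera coordinates); the wrist camera has in their place "tool_from_camera" (4x4, takes a point from camera to tool coordinates, whose origin is the TCP and whose axes are the flange's). Camera axes: x right, y up, looking along -z (the intrinsics and any distortion apply to the point x, -y, -z); pixel columns grow to the right and rows downward; lengths in m; the calibration is good to about 2 mm. The wrist camera is an equidistant fisheye: a pixel r from the principal point sees the ray r / f radians off the axis. A picture is of the moment at which its call begins: read the wrist's pose just before it. There is no depth.
- r.job_done(): hands the job in; it is judged then, once.
The state is a dict: "time": time; "joint_positions": joint angles; "qvel": joint speeds; "joint_efforts": joint torques, N m; "ee_pos": TCP position; "tool_rot": TCP orientation; "contact_force": force on the tool from outside, world axes, zero at the start; "torque": the same for the moment, N m; "width": opening from 0.0 (shut) to 1.0 (fully open); "gripper_force": force on a finger pad.
Only numpy, scipy, OpenCV 4.12 (cv2) and the standard library are available. Lean on these libraries where they do the work, as an engineer would, in place of code of your own. Each camera call takes 0.05 s, during which the arm holds its last target. There are 200 camera calls.

TASK

The steel mould core stands on the rack hemmed in by a white sleeve, a square aluminium spacer and a rubber buffer. First stand these three upright in the grey side tray, leaving the core where it is; then set the core upright in the round cavity of the mould, flat on its floor; and only then put each of the three back, upright and centred, on the pad it came from.

Things in the scene. Friction and masses are not known exactly. Their poses are not given: they have to be found in the camera images.
- core_mid (a point): Steel core, upright: foot 46 mm across, 10 mm thick, taper to 13 mm, then a shank 30 mm across; 52 mm tall, 0.3 kg. Point: on its axis 26 mm above its underside, z up. Starts on the 4 mm rack plate; sleeve, spacer and buffer stand left, right and on the robot's side of it in any order, 60 mm axis to axis; beyond it a fixed rack back 47 mm high, 60 mm from its axis. Grip by the shank.
- sleeve_mid (a point): White plastic tube, open through, 44 mm outside, 34 mm inside, 110 mm tall, about 0.12 kg, standing. The point is on its axis half-way up (55 mm above its underside), z along the axis. Grip it across the outside, high up, above the core.
- spacer_mid (a point): Aluminium spacer, a square column 38 x 38 mm, 104 mm tall, about 0.3 kg, standing. The point is at its centre, 52 mm above its underside; x and y are square to its flat sides, z up.
- buffer_mid (a point): Rubber buffer: steel foot disc 50 mm across and 8 mm thick, black rubber body 40 mm across up to 98 mm, then a thin steel stud 12 mm across; 112 mm tall in all, about 0.2 kg, standing. The point is on its axis half-way up (56 mm above its underside), z along the axis.
- pad_post: Home of the white sleeve: fixed round brown pad 56 mm across, 5 mm thick, with a steel stub 16 mm across standing 12 mm above it at its middle; the tube goes over the stub. Origin at the centre of its underside, z up; its underside lies on the rack plate, 4 mm above the bench.
- pad_square: Home of the square spacer: fixed square brown pad 50 x 50 mm, 5 mm thick, flat. Origin at the centre of its underside, x and y square to its sides. The spacer may stand on it at any yaw.
- pad_round: Home of the rubber buffer: fixed round brown pad 56 mm across, 5 mm thick, flat, no stub. Origin at the centre of its underside.
- tray: Grey open plastic tray, fixed, 270 mm along its x, 130 mm along its y, walls 25 mm high and 4 mm thick, floor 4 mm thick. Origin at the centre of its underside, z up. It lies to the left or the right of the rack. The side area for the three things.
- cavity (a point): Mould: fixed steel block 140 x 140 mm, 35 mm high, with a round cavity in the middle of its top, 63 mm across and 10 mm deep. The point is at the centre of the cavity's floor, 25 mm above the bench, z up. It lies on the side of the rack away from the tray.
There are look-alikes about, which are no part of the job. What is shaped like the pad_square but orange or purple is not meant.

How it is judged:
By the outcome, as a careful person would: the job done as asked, in the order asked, and still so for the second after the job is handed in, with the robot touching nothing.
It also fails if it takes over 147 s, if anything falls off the work surface, if the arm or the gripper's body presses on something with over 40 N, if the wrist force passes 120 N, or if a joint passes its speed limit or range.

## Working session

There is one attempt and no reset: what is moved stays moved. The work goes in short steps, Python scripts to look and compute and a tool call to move; the robot and the scene stay as the last step left them, time stands still between calls to the robot, and variables do not carry over. Pictures are saved under pics/ and viewed, at most 14 in all, crops included, and the job is handed in when it is done.

Besides the shell and the picture viewer there is one more tool, called after "Call:" by a JSON object that holds its "fn" and its "kwargs", one argument or row to a line. carry_out: Moves the arm, as the interface text tells. Its arguments: {"type":"object","properties":{"targets":{"type":"array"},"newtons":{"type":"number"}},"required":["targets"]}

```bash
ls; mkdir -p pics
python3 - <<'E'
from cell import r
import cv2,numpy as np,json
s=r.sense();print(s)
for n in("scene","top"):
    d=r.snapshot(n);cv2.imwrite(f"pics/{n}0.png",d["img"][:,:,::-1]);print(n,d["fx"],d["fy"],d["cx"],d["cy"],d["world_to_cam"],[k for k in d])
d=r.snapshot("wrist");print({k:v for k,v in d.items() if k!="img"})
E
```

```text
pics
{'time': 0.0, 'joint_positions': array([71.3437504 , 36.05852086,  2.20255548, 86.99693749, -1.54671257,
       57.08390121, -1.14707238]), 'qvel': array([-0.04949221,  0.01912988, -0.07737526,  0.04465841, -0.02569113,
       -0.03281631, -0.03893244]), 'joint_efforts': array([ 5.05812768e-04, -5.63410807e+01,  1.22610256e+00, -1.93440092e+01,
        1.09493229e-02,  1.05932675e-02,  2.77607262e-05]), 'ee_pos': array([ 0.1668482 , -0.62756468,  0.23038833]), 'tool_rot': array([-1.79890334e+02,  1.67951918e-03,  1.48851665e+01]), 'contact_force': array([-0.65242571,  1.07967441, -0.05094293]), 'torque': array([-0.0117366 ,  0.02486709,  0.06036917]), 'gripper_force': 0.0, 'width': 0.9993423368855154}
scene 394.7154564201609 394.7154564201609 254.27996372979388 189.01758675287485 [[ 0.6870271   0.72644865  0.01631337 -0.36404149]
 [-0.52266915  0.4784604   0.70561505  0.19999997]
 [ 0.5047878  -0.49330315  0.70840756 -1.14661398]
 [ 0.          0.          0.          1.        ]] ['img', 'fx', 'fy', 'cx', 'cy', 'world_to_cam']
top 399.47474565779214 399.47474565779214 255.30807848427537 186.76708162186804 [[ 0.02360701 -0.99967583 -0.00953643 -0.00139129]
 [ 0.99441412  0.02249901  0.10312295 -0.52135697]
 [-0.10287496 -0.01191758  0.9946229  -0.88184635]
 [ 0.          0.          0.          1.        ]] ['img', 'fx', 'fy', 'cx', 'cy', 'world_to_cam']
{'fx': 297.3186396354542, 'fy': 297.3186396354542, 'cx': 252.30221339337467, 'cy': 191.91006009309217, 'tool_from_camera': array([[ 1.28385903e-03,  9.57920291e-01,  2.87031474e-01,
         7.31964431e-02],
       [ 9.99999174e-01, -1.24567402e-03, -3.15650221e-04,
         1.47977038e-05],
       [ 5.51798988e-05,  2.87031642e-01, -9.57921100e-01,
        -1.41919125e-01],
       [ 0.00000000e+00,  0.00000000e+00,  0.00000000e+00,
         1.00000000e+00]])}
```

View pics/scene0.png

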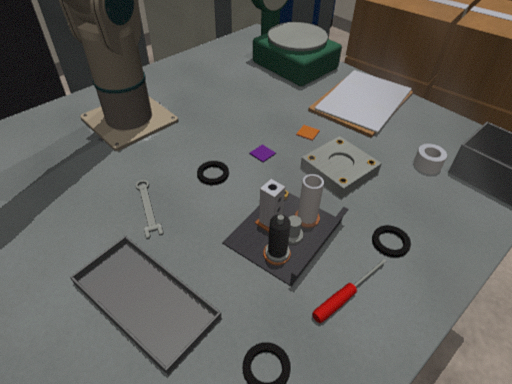

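View pics/top0.png

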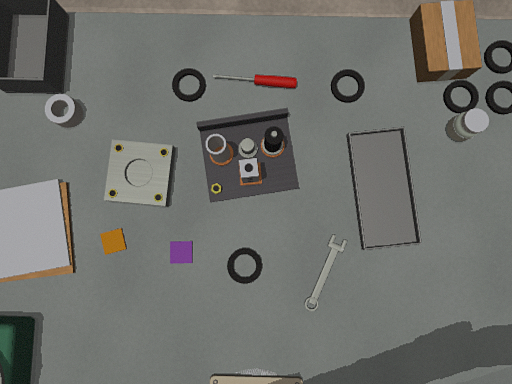

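```bash
cat > h.py <<'E'
import numpy as np,cv2
from cell import r
from scipy.spatial.transform import Rotation as R
def ray(d,u,v):
    a=np.array([(u-d["cx"])/d["fx"],-(v-d["cy"])/d["fy"],-1.0])
    M=np.array(d["world_to_cam"]);Rt=M[:3,:3].T
    return -Rt@M[:3,3],Rt@a
def plane(d,u,v,z):
    o,a=ray(d,u,v);return (o+a*(z-o[2])/a[2])[:3]
def wsnap():
    s=r.sense();d=r.snapshot("wrist");T=np.eye(4)
    T[:3,:3]=R.from_euler('xyz',s["tool_rot"],degrees=True).as_matrix();T[:3,3]=s["ee_pos"]
    d["T"]=T@np.array(d["tool_from_camera"]);return d
def wplane(d,u,v,z):
    x,y=u-d["cx"],v-d["cy"];rr=np.hypot(x,y);t=rr/d["fx"]
    k=np.sin(t)/max(rr,1e-9);a=d["T"][:3,:3]@np.array([x*k,-y*k,-np.cos(t)]);o=d["T"][:3,3]
    return o+a*(z-o[2])/a[2]
def wproj(d,p):
    q=np.linalg.inv(d["T"])@np.append(p,1);x,y,z=q[0],-q[1],-q[2];h=np.hypot(x,y);t=np.arctan2(h,z)
    return d["cx"]+d["fx"]*t*x/h,d["cy"]+d["fx"]*t*y/h
def proj(d,p):
    q=np.array(d["world_to_cam"])@np.append(p,1)
    return d["cx"]-d["fx"]*q[0]/q[2],d["cy"]+d["fx"]*q[1]/q[2]
E
python3 - <<'E'
from h import *
d=r.snapshot("top")
c=d["img"][95:220,90:440,::-1]
cv2.imwrite("pics/topz.png",cv2.resize(c[:,95:220],None,fx=4.8,fy=4.8,interpolation=cv2.INTER_CUBIC))
P=lambda u,v,z:plane(d,u,v,z).round(3)[:2]
print("rack front",P(210,201,.004),P(299,188,.004))
print("core",P(248,147.5,.056),"sleeve",P(216,143,.119),"spacer",P(249,168,.113),"buf",P(275,133,.121))
print("cav",P(139,172,.035),"mouldcorners",[P(*q,.035) for q in((112,140),(174,145),(169,206),(105,201))])
print("tray",[P(*q,.025) for q in((347,133),(404,128),(420,242),(362,248))])
E
```

```text
rack front [0.488 0.116] [ 0.523 -0.091]
core [0.606 0.029] sleeve [0.601 0.093] spacer [0.551 0.024] buf [ 0.624 -0.029]
cav [0.548 0.275] mouldcorners [array([0.621, 0.341]), array([0.612, 0.198]), array([0.473, 0.204]), array([0.481, 0.349])]
tray [array([ 0.651, -0.198]), array([ 0.665, -0.329]), array([ 0.406, -0.361]), array([ 0.389, -0.231])]
```

View pics/topz.png

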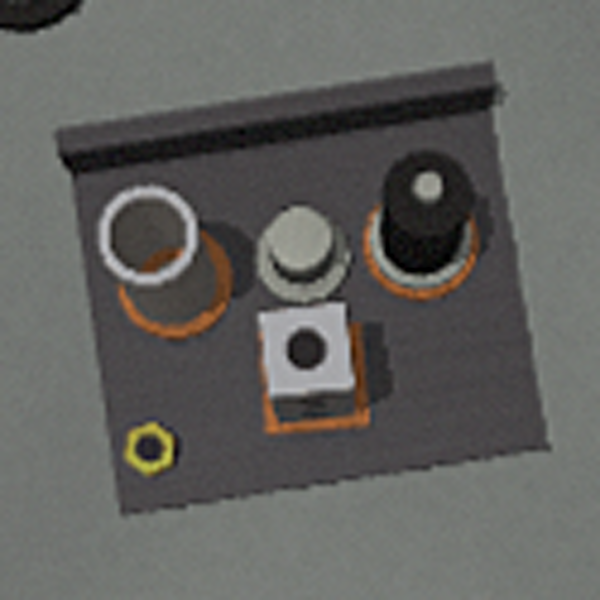

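The parts are plain to see. The core is the light stepped disc at (248,148) in the top view. The sleeve is the open white tube at (216,144), the square spacer with a dark bore is at (249,168), and the black buffer with a stud is at (275,133). The tray is on the right (383,188) and the mould on the left (139,172).

Possible look-alikes:
- **Sleeve:** the white ring at (60,108) and the white cylinder at (470,125).
- **Pad_square:** the orange square at (113,240) and the purple one at (181,252). The real brown pads lie under the three parts.
- **Buffer:** the black rings.

The crop confirms the choice: the three parts stand on brown pads on the rack. I'll hover over the rack next to measure from close up.

```bash
cat > mv.py <<'E'
import sys,numpy as np
from scipy.spatial.transform import Rotation as R
# usage: mv.py x,y,z,yaw ... : deltas from present pose through successive poses (tool down)
def main(poses):
    from cell import r
    s=r.sense();p=np.array(s["ee_pos"]);q=R.from_euler('xyz',s["tool_rot"],degrees=True)
    for a in poses:
        x,y,z,w=map(float,a.split(','));t=R.from_euler('xyz',[180,0,w],degrees=True)
        d=q.inv().apply(np.array([x,y,z])-p);v=(q.inv()*t).as_rotvec(degrees=True)
        print(a,d.round(4),v.round(2));p=np.array([x,y,z]);q=t
main(sys.argv[1:])
E
python3 mv.py .33,-.45,.28,55 .48,-.2,.3,90 .60,-.03,.3,99.6
```

```text
.33,-.45,.28,55 [ 0.2033 -0.13   -0.0491] [-6.000e-02 -2.000e-02 -4.011e+01]
.48,-.2,.3,90 [ 0.2908 -0.0205 -0.02  ] [ -0.   0. -35.]
.60,-.03,.3,99.6 [0.17 0.12 0.  ] [ 0.   0.  -9.6]
```

Call:
{"fn": "carry_out", "kwargs": {
  "targets": [
    [[0.203,-0.13,-0.049,0,0,-40,0.085],[0.203,-0.13,-0.049,0,0,-40,0.085],[0.203,-0.13,-0.049,0,0,-40,0.085],[0.203,-0.13,-0.049,0,0,-40,0.085],[0.203,-0.13,-0.049,0,0,-40,0.085],[0.203,-0.13,-0.049,0,0,-40,0.085],[0.203,-0.13,-0.049,0,0,-40,0.085],[0.203,-0.13,-0.049,0,0,-40,0.085]]
  ]
}}

```text
time: 0.87
ee_pos: [0.3321, -0.4486, 0.281]
tool_rot: [179.9, -0.0, 55.2]
contact_force: [-0.7, -0.1, -0.1]
width: 1.0
gripper_force: 0.0
```

Call:
{"fn": "carry_out", "kwargs": {
  "targets": [
    [[0.29,-0.02,-0.02,0,0,-35,0.085],[0.29,-0.02,-0.02,0,0,-35,0.085],[0.29,-0.02,-0.02,0,0,-35,0.085],[0.29,-0.02,-0.02,0,0,-35,0.085],[0.29,-0.02,-0.02,0,0,-35,0.085],[0.29,-0.02,-0.02,0,0,-35,0.085],[0.29,-0.02,-0.02,0,0,-35,0.085],[0.29,-0.02,-0.02,0,0,-35,0.085]]
  ]
}}

```text
time: 1.53
ee_pos: [0.4848, -0.1939, 0.3011]
tool_rot: [179.7, -0.3, 90.4]
contact_force: [0.5, 0.3, -0.1]
width: 0.998
gripper_force: 0.0
```

Call:
{"fn": "carry_out", "kwargs": {
  "targets": [
    [[0.17,0.12,0,0,0,-9.6,0.085],[0.17,0.12,0,0,0,-9.6,0.085],[0.17,0.12,0,0,0,-9.6,0.085],[0.17,0.12,0,0,0,-9.6,0.085],[0.17,0.12,0,0,0,-9.6,0.085],[0.17,0.12,0,0,0,-9.6,0.085],[0.17,0.12,0,0,0,-9.6,0.085],[0.17,0.12,0,0,0,-9.6,0.085]]
  ]
}}

```text
time: 2.2
ee_pos: [0.6001, -0.0343, 0.2994]
tool_rot: [-179.9, 0.1, 99.4]
contact_force: [-0.6, -1.2, -1.3]
width: 0.996
gripper_force: 0.0
```

Run:
```python
from h import *
d=wsnap();np.savez("w1.npz",T=d["T"],img=d["img"],fx=d["fx"],cx=d["cx"],cy=d["cy"])
cv2.imwrite("pics/w1.png",cv2.resize(d["img"][:,:,::-1],None,fx=1.5,fy=1.5))
for n,p in dict(core=(.606,.029,.056),sl=(.596,.088,.119),sp=(.547,.019,.113),bu=(.616,-.03,.107)).items(): print(n,np.round(wproj(d,p)))
print(r.sense()["joint_positions"].round(0))
```

```text
core [265. 114.]
sl [267.  61.]
sp [213. 116.]
bu [267. 168.]
[ 16.  30. -25.  89.  14.  64.  -3.]
```

View pics/w1.png

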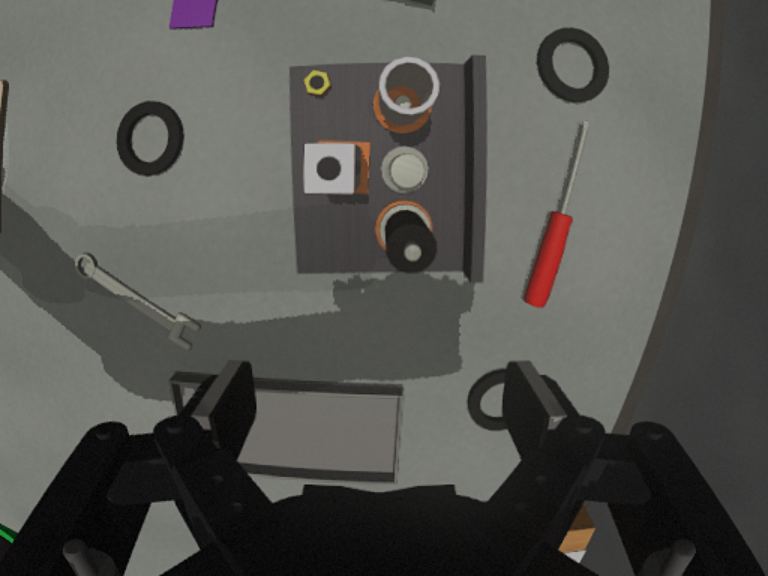

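The wrist view (1.5x scale) shows the sleeve rim at (408,86) and the spacer top at (330,168). The core top is at (405,169), the buffer body top at (411,244) and the buffer stud at (412,253). All four stand upright and there's room to grip across rack x.

Run:
```python
from h import *
z=np.load("w1.npz");d={k:z[k] for k in z}
f=lambda u,v,h:wplane(d,u/1.5,v/1.5,h)[:2].round(4)
# refine by masks
g=cv2.cvtColor(d["img"],cv2.COLOR_RGB2HSV)
def blob(m,c):
    cs,_=cv2.findContours(m.astype(np.uint8),0,2)
    c0=[k for k in cs if cv2.contourArea(k)>15 and cv2.pointPolygonTest(k,c,False)>=0]
    for k in c0: print("  rect",np.round(cv2.minAreaRect(k)[0],1),np.round(cv2.minAreaRect(k)[1:][0],1),round(cv2.minAreaRect(k)[2],1),"enc",np.round(cv2.minEnclosingCircle(k)[0],1),round(cv2.minEnclosingCircle(k)[1],1))
for n,c in dict(sl=(254,57),sp=(208,112),co=(270,112)).items():
    print(n)
    m=(g[...,2]>(165 if n!="co" else 140))&(g[...,1]<50); blob(m,c) ; print(g[int(c[1]),int(c[0])])
print("sleeve",f(408,86,.119),"spacer",f(330,168,.113),"core",f(405,169,.056),"bufbody",f(411,244,.107),"stud",f(412,253,.121))
print("spacer corners",[f(u,v,.113) for u,v in((304,143),(355,143),(355,194),(304,193))])
print("rack",[f(u,v,.004) for u,v in((290,67),(297,273))])
print("tray",[f(u,v,.025) for u,v in((402,388),(396,481))])
print("stub",f(405,104,.021))
```

```text
sl
  rect [272.   56.5] [37. 38.] 90.0 enc [272.4  56.7] 19.6
[  0   1 174]
sp
  rect [219. 112.] [32. 32.] 90.0 enc [219.  111.5] 22.3
[  0   1 174]
co
  rect [271.1 110.8] [26.7 21.5] 81.9 enc [269.3 111.1] 13.7
[ 28  22 160]
sleeve [0.6    0.0929] spacer [0.5543 0.0248] core [0.6119 0.0319] bufbody [ 0.6232 -0.0227] stud [ 0.6237 -0.0267]
spacer corners [array([0.5324, 0.0405]), array([0.5695, 0.0457]), array([0.5754, 0.0086]), array([0.5378, 0.0037])]
rack [array([0.4877, 0.1153]), array([ 0.5243, -0.09  ])]
tray [array([ 0.6514, -0.1917]), array([ 0.6693, -0.3231])]
stub [0.6037 0.092 ]
```

```bash
python3 mv.py .623,-.0265,.17,99.6 .623,-.0265,.068,99.6
```

```text
.623,-.0265,.17,99.6 [0.0048 0.0244 0.1296] [-0.11  0.09 -0.32]
.623,-.0265,.068,99.6 [ 0.    -0.     0.102] [0. 0. 0.]
```

Call:
{"fn": "carry_out", "kwargs": {
  "targets": [
    [[0.005,0.024,0.03,0,0,0,0.085],[0.005,0.024,0.06,0,0,0,0.085],[0.005,0.024,0.09,0,0,0,0.085],[0.005,0.024,0.115,0,0,0,0.085],[0.005,0.024,0.13,0,0,0,0.085],[0.005,0.024,0.13,0,0,0,0.085],[0.005,0.024,0.13,0,0,0,0.085]]
  ]
}}

```text
time: 2.83
ee_pos: [0.6227, -0.0255, 0.17]
tool_rot: [-179.9, 0.0, 99.3]
contact_force: [0.6, 0.4, 0.6]
width: 0.995
gripper_force: 0.0
```

Run:
```python
from h import *
d=wsnap();cv2.imwrite("pics/w2.png",d["img"][:,:,::-1]);s=r.sense();print(s["ee_pos"],s["tool_rot"])
```

```text
[ 0.62375387 -0.02486456  0.17120796] [1.79947941e+02 4.84903714e-02 9.93377533e+01]
```

View pics/w2.png

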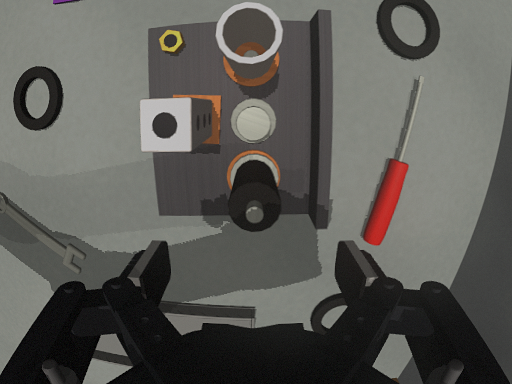

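The closer view shows the buffer stud at (254,212), centred between the fingers (150 and 355). It's safe to descend and grip.

Call:
{"fn": "carry_out", "kwargs": {
  "targets": [
    [[0,0,0.025,0,0,0,0.085],[0,0,0.05,0,0,0,0.085],[0,0,0.075,0,0,0,0.085],[0,0,0.092,0,0,0,0.085],[0,0,0.102,0,0,0,0.085],[0,0,0.102,0,0,0,0.085]]
  ]
}}

```text
time: 3.38
ee_pos: [0.6231, -0.0237, 0.0677]
tool_rot: [-179.9, 0.0, 99.4]
contact_force: [0.5, -0.4, 0.6]
width: 0.995
gripper_force: 0.0
```

Call:
{"fn": "carry_out", "kwargs": {
  "targets": [
    [[0,0,0,0,0,0,0.03],[0,0,0,0,0,0,0.03],[0,0,0,0,0,0,0.03],[0,0,0,0,0,0,0.03],[0,0,0,0,0,0,0.03],[0,0,0,0,0,0,0.03],[0,0,0,0,0,0,0.03],[0,0,0,0,0,0,0.03]]
  ],
  "newtons": 40
}}

```text
time: 4.05
ee_pos: [0.6242, -0.0231, 0.0698]
tool_rot: [179.9, 0.0, 99.5]
contact_force: [-1.4, 0.4, 6.2]
width: 0.46
gripper_force: 39.7
```

```bash
python3 mv.py .623,-.0265,.14,99.6 .612,-.267,.14,99.6 .612,-.267,.067,99.6; python3 -c "
from h import *
print(r.sense())"
```

```text
.623,-.0265,.14,99.6 [-0.0032 -0.0016 -0.0702] [ 0.11  0.04 -0.12]
.612,-.267,.14,99.6 [-0.2353 -0.051  -0.    ] [0. 0. 0.]
.612,-.267,.067,99.6 [ 0.    -0.     0.073] [0. 0. 0.]
{'time': 4.05, 'joint_positions': array([ 11.07420768,  46.6063099 , -19.1838046 ,  98.1244307 ,
        22.3601425 ,  38.95820223, -10.6013152 ]), 'qvel': array([-0.09111722,  0.05855887, -0.0268441 , -0.0083733 , -0.00443147,
       -0.02882505,  0.02519529]), 'joint_efforts': array([-2.21657809e-01, -5.45881212e+01, -4.35000077e+00, -1.28353769e+01,
        4.22047859e-02, -4.44841487e-01,  5.19516034e-03]), 'ee_pos': array([ 0.62422241, -0.02310624,  0.06981537]), 'tool_rot': array([1.79890612e+02, 3.85093980e-02, 9.94774429e+01]), 'contact_force': array([-1.36972648,  0.35174221,  6.18881323]), 'torque': array([-0.08731335,  0.20637006, -0.02229346]), 'gripper_force': 39.690717458724976, 'width': 0.45976546403348995}
```

```bash
cat > c.py <<'E'
# commanded-pose ledger: c.py "dx,dy,dz,az; ..." [-- x,y,z,yaw ...]  logs done moves, then prints deltas to targets
import sys,json,os,numpy as np
from scipy.spatial.transform import Rotation as R
f="cmd.json";p,w=json.load(open(f)) if os.path.exists(f) else ([.167,-.628,.231],14.885)
p=np.array(p);rot=lambda w:R.from_euler('xyz',[180,0,w],degrees=True)
for m in filter(str.strip,sys.argv[1].split(';')):
    v=[float(k) for k in m.split(',')];p=p+rot(w).apply(v[:3]);w-=v[3]
json.dump([p.tolist(),w],open(f,"w"))
from cell import r
s=r.sense();print("cmd",p.round(4),round(w,2),"meas",s["ee_pos"].round(4),s["tool_rot"].round(1))
for a in sys.argv[2:]:
    x,y,z,k=map(float,a.split(','));print(a,rot(w).inv().apply(np.array([x,y,z])-p).round(4),round(w-k,2));p=np.array([x,y,z]);w=k
E
python3 c.py ".203,-.13,-.049,-40;.29,-.02,-.02,-35;.17,.12,0,-9.6;.005,.024,.13,0;0,0,.102,0"
```

```text
cmd [ 0.6234 -0.0228  0.068 ] 99.48 meas [ 0.6242 -0.0231  0.0698] [179.9   0.   99.5]
```

```bash
python3 c.py "" .6234,-.0228,.133,99.48 .612,-.267,.133,99.48 .612,-.267,.064,99.48 .612,-.267,.133,99.48 .553,.022,.18,98
```

```text
cmd [ 0.6234 -0.0228  0.068 ] 99.48 meas [ 0.6242 -0.0231  0.0698] [179.9   0.   99.5]
.6234,-.0228,.133,99.48 [ 0.0001 -0.     -0.065 ] 0.0
.612,-.267,.133,99.48 [-0.239  -0.0515 -0.    ] 0.0
.612,-.267,.064,99.48 [-0.    -0.     0.069] 0.0
.612,-.267,.133,99.48 [ 0.     0.    -0.069] 0.0
.553,.022,.18,98 [ 0.2948 -0.0106 -0.047 ] 1.48
```

Call:
{"fn": "carry_out", "kwargs": {
  "targets": [
    [[0,0,-0.01,0,0,0,0.03],[0,0,-0.025,0,0,0,0.03],[0,0,-0.045,0,0,0,0.03],[0,0,-0.06,0,0,0,0.03],[0,0,-0.065,0,0,0,0.03],[0,0,-0.065,0,0,0,0.03]]
  ]
}}

```text
time: 4.55
ee_pos: [0.6244, -0.023, 0.135]
tool_rot: [179.8, 0.0, 99.5]
contact_force: [-0.3, -0.0, -1.1]
width: 0.458
gripper_force: 40.7
```

Call:
{"fn": "carry_out", "kwargs": {
  "targets": [
    [[-0.018,-0.004,0,0,0,0,0.03],[-0.053,-0.011,0,0,0,0,0.03],[-0.09,-0.02,0,0,0,0,0.03],[-0.13,-0.028,0,0,0,0,0.03],[-0.168,-0.036,0,0,0,0,0.03],[-0.205,-0.044,0,0,0,0,0.03],[-0.23,-0.05,0,0,0,0,0.03],[-0.239,-0.0515,0,0,0,0,0.03]]
  ]
}}

```text
time: 5.22
ee_pos: [0.6091, -0.2748, 0.1315]
tool_rot: [-179.8, 0.2, 99.0]
contact_force: [-1.2, -0.2, -2.8]
width: 0.455
gripper_force: 40.6
```

Call:
{"fn": "carry_out", "kwargs": {
  "targets": [
    [[0,0,0.005,0,0,0,0.03],[0,0,0.022,0,0,0,0.03],[0,0,0.042,0,0,0,0.03],[0,0,0.057,0,0,0,0.03],[0,0,0.065,0,0,0,0.03],[0,0,0.069,0,0,0,0.03],[0,0,0.069,0,0,0,0.03]]
  ]
}}

```text
time: 5.8
ee_pos: [0.6119, -0.2642, 0.0647]
tool_rot: [-179.9, -0.1, 99.6]
contact_force: [0.2, -0.3, -1.8]
width: 0.459
gripper_force: 40.4
```

```bash
python3 c.py "0,0,-.065,0;-.239,-.0515,0,0;0,0,.069,0"
python3 - <<'E'
from h import *
d=wsnap();cv2.imwrite("pics/w3.png",d["img"][:,:,::-1]);s=r.sense();print(s["contact_force"])
E
```

```text
cmd [ 0.612  -0.2671  0.064 ] 99.48 meas [ 0.6119 -0.2642  0.0647] [-1.799e+02 -1.000e-01  9.960e+01]
[-1.83380563  1.73704038  2.57716757]
```

View pics/w3.png

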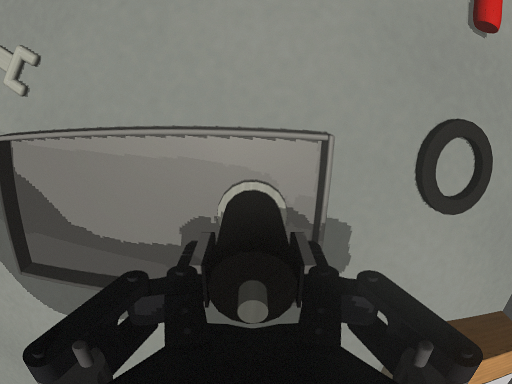

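The buffer stands upright inside the tray (foot at (252,200), clear of the walls), so I'm releasing it.

Call:
{"fn": "carry_out", "kwargs": {
  "targets": [
    [[0,0,0,0,0,0,0.03],[0,0,0.001,0,0,0,0.03],[0,0,0.001,0,0,0,0.085],[0,0,0.001,0,0,0,0.085],[0,0,0.001,0,0,0,0.085],[0,0,0.001,0,0,0,0.085],[0,0,-0.005,0,0,0,0.085]]
  ]
}}

```text
time: 6.43
ee_pos: [0.6112, -0.2672, 0.0683]
tool_rot: [-179.9, -0.1, 99.5]
contact_force: [-1.5, -0.8, 0.0]
width: 0.996
gripper_force: 0.0
```

Call:
{"fn": "carry_out", "kwargs": {
  "targets": [
    [[0,0,-0.02,0,0,0,0.085],[0,0,-0.05,0,0,0,0.085],[0,0,-0.08,0,0,0,0.085],[0,0,-0.11,0,0,0,0.085],[0,0,-0.111,0,0,0,0.085]]
  ]
}}

```text
time: 6.85
ee_pos: [0.616, -0.2683, 0.1874]
tool_rot: [179.4, 0.3, 99.5]
contact_force: [0.9, 0.0, 0.4]
width: 0.995
gripper_force: 0.0
```

```bash
python3 c.py "0,0,-.005,0;0,0,-.111,0" .553,.025,.18,98 .553,.025,.072,98
```

```text
cmd [ 0.612  -0.2671  0.18  ] 99.48 meas [ 0.616  -0.2683  0.1874] [179.4   0.3  99.5]
.553,.025,.18,98 [ 0.2978 -0.0101  0.    ] 1.48
.553,.025,.072,98 [ 0.    -0.     0.108] 0.0
```

Call:
{"fn": "carry_out", "kwargs": {
  "targets": [
    [[0.04,-0.002,0,0,0,1.5,0.062],[0.08,-0.004,0,0,0,1.5,0.062],[0.12,-0.006,0,0,0,1.5,0.062],[0.16,-0.007,0,0,0,1.5,0.062],[0.2,-0.008,0,0,0,1.5,0.062],[0.24,-0.009,0,0,0,1.5,0.062],[0.275,-0.01,0,0,0,1.5,0.062],[0.298,-0.01,0,0,0,1.5,0.062]]
  ]
}}

```text
time: 7.52
ee_pos: [0.552, 0.0297, 0.1808]
tool_rot: [180.0, -0.1, 98.2]
contact_force: [0.2, 0.5, -1.1]
width: 0.729
gripper_force: 0.0
```

Call:
{"fn": "carry_out", "kwargs": {
  "targets": [
    [[0,0,0,0,0,0,0.062],[0,0,0,0,0,0,0.062],[0,0,0,0,0,0,0.062],[0,0,0,0,0,0,0.062]]
  ]
}}

```text
time: 7.85
ee_pos: [0.5533, 0.0232, 0.1802]
tool_rot: [-180.0, 0.1, 97.8]
contact_force: [-0.7, 0.0, -0.3]
width: 0.724
gripper_force: 0.0
```

```bash
python3 c.py ".298,-.01,0,1.5"
python3 - <<'E'
from h import *
d=wsnap();s=r.sense();print(s["width"])
g=cv2.cvtColor(d["img"],cv2.COLOR_RGB2HSV)
m=((g[...,2]>165)&(g[...,1]<50)).astype(np.uint8)
pc=wproj(d,(.554,.0245,.113));pl=wproj(d,(.6005,.093,.119));print(pc,pl)
cs,_=cv2.findContours(m,0,2)
for k in cs:
    if cv2.contourArea(k)>300:
        (c,wh,a)=cv2.minAreaRect(k);print(np.round(c,1),np.round(wh,1),a,wplane(d,*c,.113).round(4),wplane(d,*c,.119).round(4),[wplane(d,*q,.113)[:2].round(4).tolist() for q in cv2.boxPoints((c,wh,a))])
cv2.imwrite("pics/w4.png",d["img"][:,:,::-1])
E
```

```text
cmd [0.5531 0.0252 0.18  ] 97.98 meas [0.5533 0.0232 0.1802] [-1.80e+02  1.00e-01  9.78e+01]
0.7273332419388134
(np.float64(253.19763289873475), np.float64(203.72529784079342)) (np.float64(333.163785466419), np.float64(122.33094940738034))
[251.8 195.5] [34.2 49.2] 88.60282135009766 [0.5521 0.0307 0.113 ] [0.5518 0.0325 0.119 ] [[0.5324, 0.0406], [0.5676, 0.0464], [0.5725, 0.0204], [0.536, 0.0143]]
[332.1 119.8] [58.1 58.6] 26.56505012512207 [0.6011 0.0946 0.113 ] [0.5994 0.0946 0.119 ] [[0.5746, 0.0805], [0.5873, 0.1206], [0.6292, 0.11], [0.6163, 0.068]]
```

View pics/w4.png

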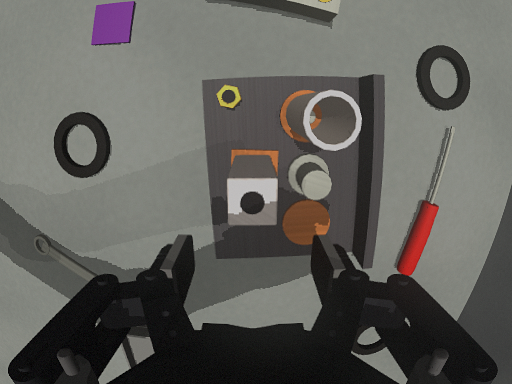

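The view shows the spacer top at (252,200) between the fingers, the core at (316,184) untouched, and the round pad at (306,222) empty. Descending to grip.

Call:
{"fn": "carry_out", "kwargs": {
  "targets": [
    [[0,0,0.02,0,0,-1,0.062],[0,0,0.045,0,0,-1,0.062],[0,0,0.07,0,0,-1,0.062],[0,0,0.09,0,0,-1,0.062],[0,0,0.103,0,0,-1,0.062],[0,0,0.108,0,0,-1,0.062],[0,0,0.108,0,0,-1,0.062]]
  ]
}}

```text
time: 8.48
ee_pos: [0.5524, 0.0239, 0.0711]
tool_rot: [-179.9, 0.0, 98.9]
contact_force: [0.2, 0.3, -0.3]
width: 0.726
gripper_force: 0.0
```

Call:
{"fn": "carry_out", "kwargs": {
  "targets": [
    [[0,0,0,0,0,0,0.028],[0,0,0,0,0,0,0.028],[0,0,0,0,0,0,0.028],[0,0,0,0,0,0,0.028],[0,0,0,0,0,0,0.028],[0,0,0,0,0,0,0.028]]
  ],
  "newtons": 45
}}

```text
time: 8.98
ee_pos: [0.5538, 0.0248, 0.0733]
tool_rot: [179.9, 0.0, 99.0]
contact_force: [-1.0, -1.8, 6.3]
width: 0.438
gripper_force: 46.0
```

Call:
{"fn": "carry_out", "kwargs": {
  "targets": [
    [[0,0,-0.008,0,0,0,0.028],[0,0,-0.025,0,0,0,0.028],[0,0,-0.045,0,0,0,0.028],[0,0,-0.06,0,0,0,0.028],[0,0,-0.065,0,0,0,0.028],[0,0,-0.065,0,0,0,0.028]]
  ]
}}

```text
time: 9.48
ee_pos: [0.5538, 0.0251, 0.1386]
tool_rot: [179.9, 0.0, 99.0]
contact_force: [0.3, 0.5, -3.1]
width: 0.438
gripper_force: 45.6
```

```bash
python3 c.py "0,0,.108,-1;0,0,-.065,0" .528,-.28,.137,98.98 .528,-.28,.068,98.98
```

```text
cmd [0.5531 0.0252 0.137 ] 98.98 meas [0.5538 0.0251 0.1386] [179.9   0.   99. ]
.528,-.28,.137,98.98 [-0.2976 -0.0724  0.    ] 0.0
.528,-.28,.068,98.98 [-0.    -0.     0.069] 0.0
```

Call:
{"fn": "carry_out", "kwargs": {
  "targets": [
    [[-0.015,-0.004,0,0,0,0,0.028],[-0.04,-0.01,0,0,0,0,0.028],[-0.07,-0.017,0,0,0,0,0.028],[-0.1,-0.024,0,0,0,0,0.028],[-0.13,-0.032,0,0,0,0,0.028],[-0.16,-0.039,0,0,0,0,0.028],[-0.19,-0.046,0,0,0,0,0.028],[-0.22,-0.0535,0,0,0,0,0.028]]
  ]
}}

```text
time: 10.15
ee_pos: [0.5334, -0.2018, 0.136]
tool_rot: [-179.9, -0.1, 99.0]
contact_force: [1.2, 0.2, -2.4]
width: 0.439
gripper_force: 45.6
```

Call:
{"fn": "carry_out", "kwargs": {
  "targets": [
    [[-0.03,-0.007,0,0,0,0,0.028],[-0.055,-0.014,0,0,0,0,0.028],[-0.07,-0.0175,0,0,0,0,0.028],[-0.078,-0.019,0,0,0,0,0.028],[-0.078,-0.019,0,0,0,0,0.028],[-0.078,-0.019,0,0,0,0,0.028]]
  ]
}}

```text
time: 10.65
ee_pos: [0.5278, -0.2793, 0.1365]
tool_rot: [-180.0, -0.1, 99.0]
contact_force: [0.7, 0.8, -2.4]
width: 0.441
gripper_force: 45.6
```

Call:
{"fn": "carry_out", "kwargs": {
  "targets": [
    [[0,0,0.005,0,0,0,0.028],[0,0,0.02,0,0,0,0.028],[0,0,0.04,0,0,0,0.028],[0,0,0.056,0,0,0,0.028],[0,0,0.065,0,0,0,0.028],[0,0,0.069,0,0,0,0.028],[0,0,0.069,0,0,0,0.028],[0,0,0.069,0,0,0,0.028]]
  ]
}}

```text
time: 11.32
ee_pos: [0.5288, -0.2795, 0.0687]
tool_rot: [179.9, -0.0, 99.1]
contact_force: [-0.4, 0.1, -2.3]
width: 0.437
gripper_force: 45.2
```

```bash
python3 c.py "-.22,-.0535,0,0;-.078,-.019,0,0;0,0,.069,0"
python3 - <<'E'
from h import *
d=wsnap();cv2.imwrite("pics/w5.png",d["img"][:,:,::-1])
E
```

```text
cmd [ 0.528  -0.2805  0.068 ] 98.98 meas [ 0.5288 -0.2795  0.0687] [179.9  -0.   99.1]
```

View pics/w5.png

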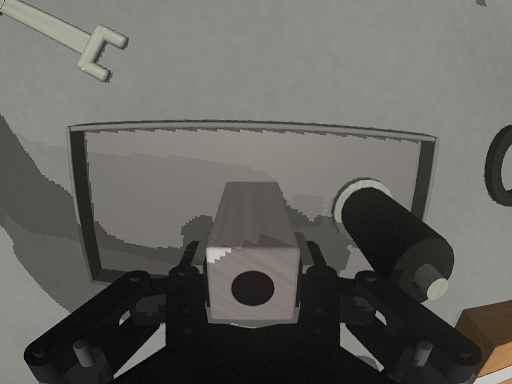

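The spacer stands in mid-tray and the buffer stands at right (foot at (362,200)). Releasing.

Call:
{"fn": "carry_out", "kwargs": {
  "targets": [
    [[0,0,0.001,0,0,0,0.028],[0,0,0.001,0,0,0,0.06],[0,0,0.001,0,0,0,0.06],[0,0,0.001,0,0,0,0.06],[0,0,0.001,0,0,0,0.06],[0,0,-0.01,0,0,0,0.06],[0,0,-0.03,0,0,0,0.06],[0,0,-0.06,0,0,0,0.06]]
  ]
}}

```text
time: 12.03
ee_pos: [0.5264, -0.28, 0.1276]
tool_rot: [-179.8, -0.2, 99.0]
contact_force: [1.0, -0.6, -0.1]
width: 0.704
gripper_force: 0.0
```

Call:
{"fn": "carry_out", "kwargs": {
  "targets": [
    [[0,0,-0.03,0,0,0,0.07],[0,0,-0.05,0,0,0,0.07],[0,0,-0.052,0,0,0,0.07]]
  ]
}}

```text
time: 12.28
ee_pos: [0.5308, -0.2815, 0.1855]
tool_rot: [179.6, 0.3, 99.0]
contact_force: [0.2, -0.3, 0.9]
width: 0.815
gripper_force: 0.0
```

```bash
python3 c.py "0,0,-.06,0;0,0,-.052,0" .56,-.1,.18,99.2 .601,.092,.18,99.5
```

```text
cmd [ 0.528  -0.2805  0.18  ] 98.98 meas [ 0.5308 -0.2815  0.1855] [179.6   0.3  99. ]
.56,-.1,.18,99.2 [0.1732 0.0598 0.    ] -0.22
.601,.092,.18,99.5 [0.183  0.0712 0.    ] -0.3
```

Call:
{"fn": "carry_out", "kwargs": {
  "targets": [
    [[0.025,0.008,0,0,0,0,0.07],[0.06,0.02,0,0,0,0,0.07],[0.095,0.033,0,0,0,0,0.07],[0.13,0.045,0,0,0,0,0.07],[0.165,0.057,0,0,0,0,0.07],[0.2,0.07,0,0,0,0,0.07],[0.235,0.083,0,0,0,0,0.07],[0.27,0.097,0,0,0,0,0.07]]
  ]
}}

```text
time: 12.95
ee_pos: [0.5812, 0.0028, 0.1803]
tool_rot: [-180.0, 0.0, 99.0]
contact_force: [1.4, 0.1, -0.6]
width: 0.821
gripper_force: 0.0
```

Call:
{"fn": "carry_out", "kwargs": {
  "targets": [
    [[0.03,0.011,0,0,0,-0.5,0.07],[0.06,0.024,0,0,0,-0.5,0.07],[0.08,0.031,0,0,0,-0.5,0.07],[0.087,0.034,0,0,0,-0.5,0.07],[0.087,0.034,0,0,0,-0.5,0.07],[0.087,0.034,0,0,0,-0.5,0.07],[0.087,0.034,0,0,0,-0.5,0.07]]
  ]
}}

```text
time: 13.53
ee_pos: [0.6013, 0.0896, 0.18]
tool_rot: [-179.9, 0.1, 99.3]
contact_force: [0.5, -0.1, 0.5]
width: 0.819
gripper_force: 0.0
```

```bash
python3 c.py ".27,.097,0,0;.087,.034,0,-.5" .6005,.093,.072,99.5
python3 - <<'E'
from h import *
d=wsnap()
g=cv2.cvtColor(d["img"],cv2.COLOR_RGB2HSV)
m=((g[...,2]>165)&(g[...,1]<50)).astype(np.uint8)
cs,_=cv2.findContours(m,0,2)
for k in cs:
    if cv2.contourArea(k)>300:
        (c,wh,a)=cv2.minAreaRect(k);print(np.round(c,1),np.round(wh,1),a,wplane(d,*c,.119).round(4))
cv2.imwrite("pics/w6.png",d["img"][:,:,::-1])
E
```

```text
cmd [0.6016 0.0926 0.18  ] 99.48 meas [0.6013 0.0896 0.18  ] [-1.799e+02  1.000e-01  9.930e+01]
.6005,.093,.072,99.5 [ 0.0006 -0.001   0.108 ] -0.02
[249.9 191.8] [37.8 58. ] 76.55138397216797 [0.5977 0.1015 0.119 ]
[223.5  20.5] [142.9  69.2] 10.901267051696777 [0.5606 0.2175 0.119 ]
```

View pics/w6.png

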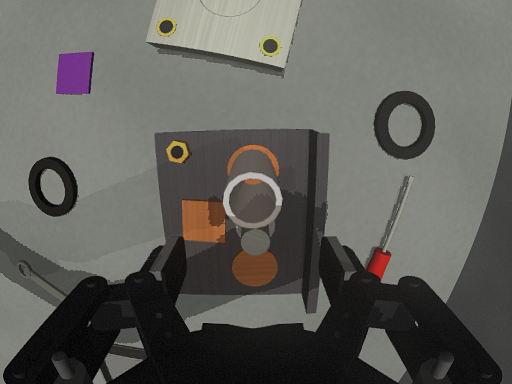

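The sleeve rim at (252,201) is centred between the fingers, and the core at (256,240) hasn't moved. Gripping high, above the core.

Call:
{"fn": "carry_out", "kwargs": {
  "targets": [
    [[0,0,0.02,0,0,0,0.07],[0,-0.001,0.045,0,0,0,0.07],[0,-0.001,0.07,0,0,0,0.07],[0,-0.001,0.09,0,0,0,0.07],[0,-0.001,0.103,0,0,0,0.07],[0,-0.001,0.108,0,0,0,0.07],[0,-0.001,0.108,0,0,0,0.07]]
  ]
}}

```text
time: 14.17
ee_pos: [0.6001, 0.0911, 0.0714]
tool_rot: [-179.9, 0.0, 99.4]
contact_force: [-0.1, -0.5, 0.2]
width: 0.819
gripper_force: 0.0
```

Call:
{"fn": "carry_out", "kwargs": {
  "targets": [
    [[0,0,0,0,0,0,0.032],[0,0,0,0,0,0,0.032],[0,0,0,0,0,0,0.032],[0,0,0,0,0,0,0.032],[0,0,0,0,0,0,0.032],[0,0,0,0,0,0,0.032]]
  ],
  "newtons": 35
}}

```text
time: 14.67
ee_pos: [0.6016, 0.0924, 0.0738]
tool_rot: [179.9, 0.0, 99.5]
contact_force: [-1.3, -0.4, 5.9]
width: 0.512
gripper_force: 35.7
```

Call:
{"fn": "carry_out", "kwargs": {
  "targets": [
    [[0,0,-0.008,0,0,0,0.032],[0,0,-0.025,0,0,0,0.032],[0,0,-0.045,0,0,0,0.032],[0,0,-0.065,0,0,0,0.032],[0,0,-0.08,0,0,0,0.032],[0,0,-0.085,0,0,0,0.032],[0,0,-0.085,0,0,0,0.032]]
  ]
}}

```text
time: 15.25
ee_pos: [0.6015, 0.0925, 0.159]
tool_rot: [179.8, 0.0, 99.5]
contact_force: [0.5, -0.0, -1.1]
width: 0.514
gripper_force: 35.9
```

```bash
python3 c.py "0,-.001,.108,0;0,0,-.085,0" .444,-.291,.157,99.48 .444,-.291,.068,99.48
```

```text
cmd [0.6006 0.0925 0.157 ] 99.48 meas [0.6015 0.0925 0.159 ] [179.8   0.   99.5]
.444,-.291,.157,99.48 [-0.3524 -0.2177  0.    ] 0.0
.444,-.291,.068,99.48 [-0.    -0.     0.089] 0.0
```

Call:
{"fn": "carry_out", "kwargs": {
  "targets": [
    [[-0.013,-0.008,0,0,0,0,0.032],[-0.035,-0.0216,0,0,0,0,0.032],[-0.062,-0.0383,0,0,0,0,0.032],[-0.09,-0.0556,0,0,0,0,0.032],[-0.118,-0.0729,0,0,0,0,0.032],[-0.146,-0.0902,0,0,0,0,0.032],[-0.174,-0.1075,0,0,0,0,0.032],[-0.202,-0.1248,0,0,0,0,0.032]]
  ]
}}

```text
time: 15.92
ee_pos: [0.5081, -0.1298, 0.156]
tool_rot: [-179.8, -0.0, 99.5]
contact_force: [-0.1, -0.1, -1.2]
width: 0.512
gripper_force: 35.9
```

Call:
{"fn": "carry_out", "kwargs": {
  "targets": [
    [[-0.028,-0.0173,0,0,0,0,0.032],[-0.056,-0.0346,0,0,0,0,0.032],[-0.084,-0.052,0,0,0,0,0.032],[-0.112,-0.069,0,0,0,0,0.032],[-0.135,-0.083,0,0,0,0,0.032],[-0.147,-0.091,0,0,0,0,0.032],[-0.1505,-0.093,0,0,0,0,0.032],[-0.1505,-0.093,0,0,0,0,0.032]]
  ]
}}

```text
time: 16.58
ee_pos: [0.4419, -0.2925, 0.1562]
tool_rot: [-179.9, -0.1, 99.3]
contact_force: [0.9, 0.8, -0.9]
width: 0.511
gripper_force: 35.9
```

Call:
{"fn": "carry_out", "kwargs": {
  "targets": [
    [[0,0,0.004,0,0,0,0.032],[0,0,0.02,0,0,0,0.032],[0,0,0.042,0,0,0,0.032],[0,0,0.062,0,0,0,0.032],[0,0,0.078,0,0,0,0.032],[0,0,0.086,0,0,0,0.032],[0,0,0.089,0,0,0,0.032],[0,0,0.089,0,0,0,0.032]]
  ]
}}

```text
time: 17.25
ee_pos: [0.4441, -0.2893, 0.0687]
tool_rot: [-179.9, -0.1, 99.6]
contact_force: [-0.5, -0.3, -0.6]
width: 0.506
gripper_force: 35.7
```

```bash
python3 c.py "-.202,-.1248,0,0;-.1505,-.093,0,0;0,0,.089,0"
python3 - <<'E'
from h import *
d=wsnap();cv2.imwrite("pics/w7.png",d["img"][:,:,::-1])
E
```

```text
cmd [ 0.4439 -0.2911  0.068 ] 99.48 meas [ 0.4441 -0.2893  0.0687] [-1.799e+02 -1.000e-01  9.960e+01]
```

View pics/w7.png

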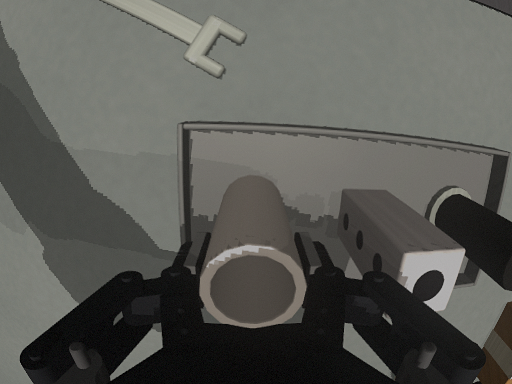

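The sleeve stands in the tray with a wide gap to the spacer. Releasing, then on to the core.

Call:
{"fn": "carry_out", "kwargs": {
  "targets": [
    [[0,0,0.001,0,0,0,0.032],[0,0,0.001,0,0,0,0.064],[0,0,0.001,0,0,0,0.064],[0,0,0.001,0,0,0,0.064],[0,0,0.001,0,0,0,0.064],[0,0,-0.01,0,0,0,0.064],[0,0,-0.035,0,0,0,0.064],[0,0,-0.065,0,0,0,0.064]]
  ]
}}

```text
time: 17.97
ee_pos: [0.4428, -0.2905, 0.1333]
tool_rot: [-179.8, -0.2, 99.5]
contact_force: [0.9, -1.3, -0.4]
width: 0.749
gripper_force: 0.0
```

Call:
{"fn": "carry_out", "kwargs": {
  "targets": [
    [[0,0,-0.03,0,0,0,0.064],[0,0,-0.047,0,0,0,0.064],[0,0,-0.047,0,0,0,0.064]]
  ]
}}

```text
time: 18.22
ee_pos: [0.4464, -0.2924, 0.1848]
tool_rot: [179.7, 0.3, 99.5]
contact_force: [0.5, -1.1, 0.2]
width: 0.747
gripper_force: 0.0
```

```bash
python3 c.py "0,0,-.065,0;0,0,-.047,0" .53,-.14,.18,99.5 .6115,.032,.14,99.5 .6115,.032,.024,99.5
```

```text
cmd [ 0.4439 -0.2911  0.18  ] 99.48 meas [ 0.4464 -0.2924  0.1848] [179.7   0.3  99.5]
.53,-.14,.18,99.5 [0.1349 0.1098 0.    ] -0.02
.6115,.032,.14,99.5 [0.1562 0.1088 0.04  ] 0.0
.6115,.032,.024,99.5 [ 0.    -0.     0.116] 0.0
```

Call:
{"fn": "carry_out", "kwargs": {
  "targets": [
    [[0.026,0.021,0,0,0,0,0.064],[0.054,0.044,0,0,0,0,0.064],[0.08,0.066,0,0,0,0,0.064],[0.108,0.088,0,0,0,0,0.064],[0.135,0.11,0,0,0,0,0.064],[0.163,0.13,0,0,0,0,0.064],[0.19,0.148,0,0,0,0,0.064],[0.217,0.166,0,0,0,0,0.064]]
  ]
}}

```text
time: 18.88
ee_pos: [0.572, -0.0482, 0.1801]
tool_rot: [-180.0, -0.0, 99.5]
contact_force: [-0.8, -0.4, -0.1]
width: 0.744
gripper_force: 0.0
```

Call:
{"fn": "carry_out", "kwargs": {
  "targets": [
    [[0.027,0.019,0.008,0,0,0,0.064],[0.052,0.037,0.02,0,0,0,0.064],[0.068,0.048,0.032,0,0,0,0.064],[0.0741,0.0526,0.04,0,0,0,0.064],[0.0741,0.0526,0.04,0,0,0,0.064],[0.0741,0.0526,0.04,0,0,0,0.064],[0.0741,0.0526,0.04,0,0,0,0.064],[0.0741,0.0526,0.04,0,0,0,0.064]]
  ]
}}

```text
time: 19.55
ee_pos: [0.6115, 0.0294, 0.1409]
tool_rot: [180.0, 0.1, 99.3]
contact_force: [-0.1, -0.0, -0.4]
width: 0.75
gripper_force: 0.0
```

```bash
python3 c.py ".217,.166,0,0;.0741,.0526,.04,0"
python3 - <<'E'
from h import *
d=wsnap();np.savez("w8.npz",T=d["T"],img=d["img"],fx=d["fx"],cx=d["cx"],cy=d["cy"])
print(wproj(d,(.6115,.032,.056)),wproj(d,(.6115,.032,.004)))
cv2.imwrite("pics/w8.png",d["img"][:,:,::-1])
E
```

```text
cmd [0.6115 0.032  0.14  ] 99.48 meas [0.6115 0.0294 0.1409] [1.80e+02 1.00e-01 9.93e+01]
(np.float64(252.55780806482147), np.float64(194.85177559866335)) (np.float64(252.4625993724713), np.float64(178.80850265351427))
```

View pics/w8.png

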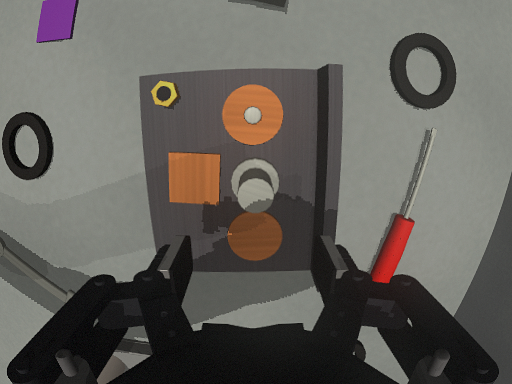

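The three pads are now bare: post pad (253,115), square pad (194,178), round pad (255,236). The core top is at (256,194), about 1.5 mm farther out than I planned. Measuring all of these now.

Run:
```python
from h import *
z=np.load("w8.npz");d={k:z[k] for k in z}
g=cv2.cvtColor(d["img"],cv2.COLOR_RGB2HSV)
m=((g[...,0]<18)&(g[...,1]>110)).astype(np.uint8);m=cv2.morphologyEx(m,3,np.ones((3,3)))
for n,c in dict(post=(240,115),sq=(194,178),rd=(255,240)).items():
    for k in cv2.findContours(m,0,2)[0]:
        if cv2.pointPolygonTest(k,c,False)>=0:
            q=cv2.boundingRect(k);w=np.array([wplane(d,*p[0],.009) for p in cv2.convexHull(k)])
            (cc,rr)=cv2.minEnclosingCircle(w[:,:2].astype(np.float32)*1000);print(n,q,cc,rr,cv2.minAreaRect(w[:,:2].astype(np.float32)*1000))
print("core",wplane(d,256,194,.056),wplane(d,255,182,.014),"stub",wplane(d,253,115,.021))
```

```text
post (222, 84, 61, 61) (601.1658935546875, 93.2431640625) 28.09210205078125 ((600.9153442382812, 93.39866638183594), (54.95855712890625, 55.4877815246582), 9.398391723632812)
sq (168, 152, 53, 53) (555.1460571289062, 24.341585159301758) 34.87663269042969 ((555.1954345703125, 24.716846466064453), (50.57374572753906, 50.62480163574219), 6.491379737854004)
rd (227, 211, 56, 50) (622.9849243164062, -25.184310913085938) 28.694164276123047 ((623.0861206054688, -26.21053123474121), (55.74696731567383, 54.98683547973633), 6.428997993469238)
core [0.61409514 0.03315044 0.056     ] [0.61391448 0.03185426 0.014     ] stub [0.60183433 0.09311874 0.021     ]
```

Call:
{"fn": "carry_out", "kwargs": {
  "targets": [
    [[0.001,0.0015,0.015,0,0,0,0.06],[0.001,0.0015,0.04,0,0,0,0.06],[0.001,0.0015,0.065,0,0,0,0.06],[0.001,0.0015,0.088,0,0,0,0.06],[0.001,0.0015,0.105,0,0,0,0.06],[0.001,0.0015,0.115,0,0,0,0.06],[0.001,0.0015,0.115,0,0,0,0.06],[0.001,0.0015,0.115,0,0,0,0.06]]
  ]
}}

```text
time: 20.27
ee_pos: [0.6131, 0.0326, 0.0257]
tool_rot: [180.0, 0.0, 99.4]
contact_force: [-0.0, -0.1, 0.7]
width: 0.705
gripper_force: 0.0
```

Call:
{"fn": "carry_out", "kwargs": {
  "targets": [
    [[0,0,0,0,0,0,0.02],[0,0,0,0,0,0,0.02],[0,0,0,0,0,0,0.02],[0,0,0,0,0,0,0.02],[0,0,0,0,0,0,0.02],[0,0,0,0,0,0,0.02]]
  ],
  "newtons": 50
}}

```text
time: 20.77
ee_pos: [0.6138, 0.033, 0.0268]
tool_rot: [179.9, 0.0, 99.5]
contact_force: [-1.5, -0.9, 4.8]
width: 0.328
gripper_force: 49.3
```

```bash
python3 c.py ".001,.0015,.115,0"  .613,.033,.11,99.48 .548,.275,.11,99.48; python3 -c "
from h import *
s=r.sense();print(s['width'],s['gripper_force'],s['contact_force'])"
```

```text
cmd [0.6129 0.0333 0.025 ] 99.48 meas [0.6138 0.033  0.0268] [179.9   0.   99.5]
.613,.033,.11,99.48 [-0.0003  0.0001 -0.085 ] 0.0
.548,.275,.11,99.48 [ 0.2494 -0.0243 -0.    ] 0.0
0.32787907764562235 49.320600628852844 [-1.45379002 -0.9201059   4.79787899]
```

Call:
{"fn": "carry_out", "kwargs": {
  "targets": [
    [[0,0,-0.006,0,0,0,0.02],[0,0,-0.022,0,0,0,0.02],[0,0,-0.042,0,0,0,0.02],[0,0,-0.062,0,0,0,0.02],[0,0,-0.078,0,0,0,0.02],[0,0,-0.085,0,0,0,0.02],[0,0,-0.085,0,0,0,0.02]]
  ]
}}

```text
time: 21.35
ee_pos: [0.6139, 0.0332, 0.1121]
tool_rot: [179.8, 0.0, 99.5]
contact_force: [0.1, -1.1, -3.6]
width: 0.331
gripper_force: 49.6
```

Call:
{"fn": "carry_out", "kwargs": {
  "targets": [
    [[0.012,-0.001,0,0,0,0,0.02],[0.035,-0.003,0,0,0,0,0.02],[0.063,-0.006,0,0,0,0,0.02],[0.09,-0.009,0,0,0,0,0.02],[0.11,-0.011,0,0,0,0,0.02],[0.12,-0.012,0,0,0,0,0.02],[0.12,-0.012,0,0,0,0,0.02],[0.12,-0.012,0,0,0,0,0.02]]
  ]
}}

```text
time: 22.02
ee_pos: [0.5807, 0.149, 0.1095]
tool_rot: [-179.9, 0.1, 99.5]
contact_force: [0.1, -0.5, -3.4]
width: 0.324
gripper_force: 49.6
```

```bash
python3 c.py "0,0,-.085,0;.12,-.012,0,0"
python3 - <<'E'
from h import *
d=wsnap();np.savez("w9.npz",T=d["T"],img=d["img"],fx=d["fx"],cx=d["cx"],cy=d["cy"])
cv2.imwrite("pics/w9.png",cv2.resize(d["img"][:,:,::-1],None,fx=1.5,fy=1.5))
E
```

```text
cmd [0.5812 0.1496 0.11  ] 99.48 meas [0.5807 0.149  0.1095] [-1.799e+02  1.000e-01  9.950e+01]
```

View pics/w9.png

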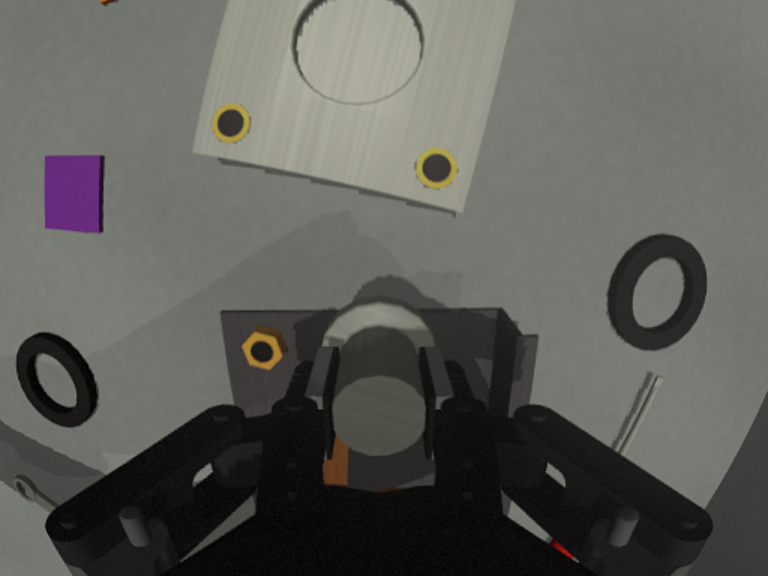

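The core is held upright. The cavity rim spans (293,44) to (423,44), with its near edge at (358,104) (1.5x scale).

```bash
python3 - <<'E'
from h import *
from scipy.optimize import least_squares
z=np.load("w9.npz");d={k:z[k] for k in z}
f=lambda u,v,h:wplane(d,u/1.5,v/1.5,h)[:2]
P=np.array([f(u,v,.035) for u,v in((293.5,45),(423,45),(358,104),(314,88),(404,87))])
q=least_squares(lambda c:np.hypot(*(P-c[:2]).T)-.0315,[.55,.275]).x;print(P.round(4),q)
a,b=f(193,153,.035),f(461,213,.035);e=(b-a)/np.linalg.norm(b-a);print(a,b,np.linalg.norm(b-a),(a+b)/2+.07*np.array([-e[1],e[0]]))
print("nuts",f(231,123,.035),f(436,168,.035))
t=r.snapshot("top");g=t["img"]
E
python3 c.py "" .555,.277,.11,99.48
```

```text
[[0.5186 0.2709]
 [0.5802 0.2802]
 [0.5546 0.2455]
 [0.5324 0.2503]
 [0.5747 0.2574]] [0.54938909 0.27655609]
[0.47498511 0.21170497] [0.61301621 0.20183993] 0.13838317314505866 [0.54899081 0.27659436]
nuts [0.49358503 0.2286465 ] [0.59667213 0.22123948]
cmd [0.5812 0.1496 0.11  ] 99.48 meas [0.5816 0.147  0.1097] [-1.799e+02  1.000e-01  9.930e+01]
.555,.277,.11,99.48 [ 0.1299 -0.0049  0.    ] 0.0
```

Call:
{"fn": "carry_out", "kwargs": {
  "targets": [
    [[0.012,-0.001,0,0,0,0,0.02],[0.035,-0.003,0,0,0,0,0.02],[0.063,-0.006,0,0,0,0,0.02],[0.09,-0.008,0,0,0,0,0.02],[0.115,-0.01,0,0,0,0,0.02],[0.127,-0.0108,0,0,0,0,0.02],[0.131,-0.0108,0,0,0,0,0.02],[0.131,-0.0108,0,0,0,0,0.02]]
  ]
}}

```text
time: 22.78
ee_pos: [0.549, 0.2771, 0.1102]
tool_rot: [180.0, 0.0, 99.5]
contact_force: [-0.5, -0.2, -3.9]
width: 0.327
gripper_force: 49.6
```

Call:
{"fn": "carry_out", "kwargs": {
  "targets": [
    [[0,0,0.005,0,0,0,0.02],[0,0,0.018,0,0,0,0.02],[0,0,0.03,0,0,0,0.02],[0,0,0.035,0,0,0,0.02],[0,0,0.035,0,0,0,0.02],[0,0,0.035,0,0,0,0.02],[0,0,0.035,0,0,0,0.02]]
  ]
}}

```text
time: 23.37
ee_pos: [0.5493, 0.2769, 0.0753]
tool_rot: [180.0, -0.0, 99.5]
contact_force: [0.4, 0.3, -2.3]
width: 0.323
gripper_force: 49.6
```

```bash
python3 c.py ".131,-.0108,0,0;0,0,.035,0"
python3 - <<'E'
from h import *
d=wsnap();cv2.imwrite("pics/w10.png",cv2.resize(d["img"][100:340,120:400,::-1],None,fx=2.5,fy=2.5))
E
```

```text
cmd [0.549  0.2771 0.075 ] 99.48 meas [0.5493 0.2769 0.0753] [180.   -0.   99.5]
```

View pics/w10.png

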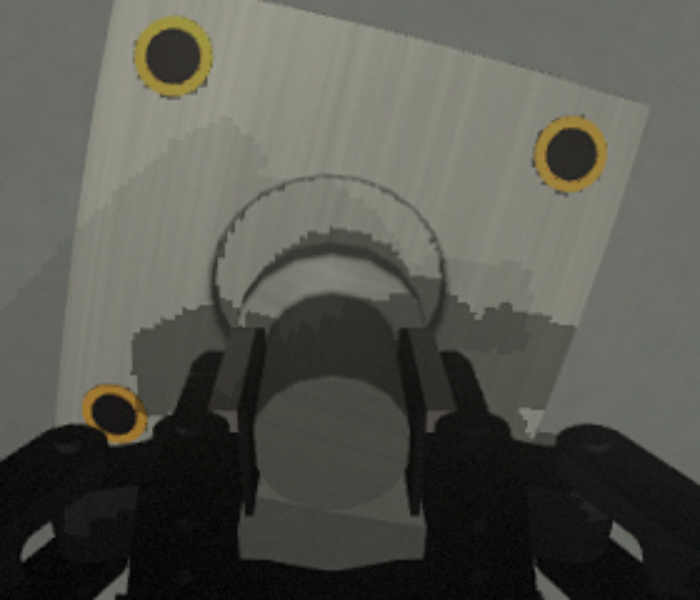

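Laterally, the cavity (213 to 445, centre 329) and the core foot (centre about 332) line up. Lowering and releasing.

Call:
{"fn": "carry_out", "kwargs": {
  "targets": [
    [[0,0,0.006,0,0,0,0.02],[0,0,0.014,0,0,0,0.02],[0,0,0.021,0,0,0,0.02],[0,0,0.026,0,0,0,0.02],[0,0,0.028,0,0,0,0.02],[0,0,0.029,0,0,0,0.02],[0,0,0.029,0,0,0,0.02],[0,0,0.029,0,0,0,0.02]]
  ]
}}

```text
time: 24.08
ee_pos: [0.5485, 0.2765, 0.0478]
tool_rot: [-180.0, 0.1, 99.5]
contact_force: [-5.3, -2.6, 14.5]
width: 0.328
gripper_force: 51.1
```

Call:
{"fn": "carry_out", "kwargs": {
  "targets": [
    [[0,0,0,0,0,0,0.055],[0,0,0,0,0,0,0.055],[0,0,0,0,0,0,0.055],[0,0,0,0,0,0,0.055],[0,0,-0.006,0,0,0,0.055],[0,0,-0.02,0,0,0,0.055],[0,0,-0.045,0,0,0,0.055],[0,0,-0.075,0,0,0,0.055]]
  ]
}}

```text
time: 24.75
ee_pos: [0.5478, 0.2762, 0.1208]
tool_rot: [-179.8, 0.1, 99.5]
contact_force: [0.4, -0.8, 0.5]
width: 0.642
gripper_force: 0.0
```

Call:
{"fn": "carry_out", "kwargs": {
  "targets": [
    [[0,0,-0.03,0,0,0,0.064],[0,0,-0.059,0,0,0,0.064],[0,0,-0.059,0,0,0,0.064],[0,0,-0.059,0,0,0,0.064],[0,0,-0.059,0,0,0,0.064]]
  ]
}}

```text
time: 25.17
ee_pos: [0.5487, 0.2765, 0.1801]
tool_rot: [-180.0, 0.0, 99.5]
contact_force: [0.6, -0.2, -1.0]
width: 0.75
gripper_force: 0.0
```

```bash
python3 c.py "0,0,.029,0;0,0,-.075,0;0,0,-.059,0" .53,.0,.18,99.48 .4439,-.2911,.18,99.48
python3 - <<'E'
from h import *
d=wsnap();t=r.snapshot("top")
a=cv2.resize(d["img"][100:292,120:376,::-1],(512,384));b=cv2.resize(t["img"][130:220,95:185,::-1],(270,270))
c=np.zeros((384,790,3),np.uint8);c[:,:512]=a;c[:270,516:786]=b;cv2.imwrite("pics/w11.png",c)
E
```

```text
cmd [0.549  0.2771 0.18  ] 99.48 meas [0.5487 0.2765 0.1801] [-180.     0.    99.5]
.53,.0,.18,99.48 [-0.2702 -0.0644  0.    ] 0.0
.4439,-.2911,.18,99.48 [-0.2729 -0.1329 -0.    ] 0.0
```

View pics/w11.png

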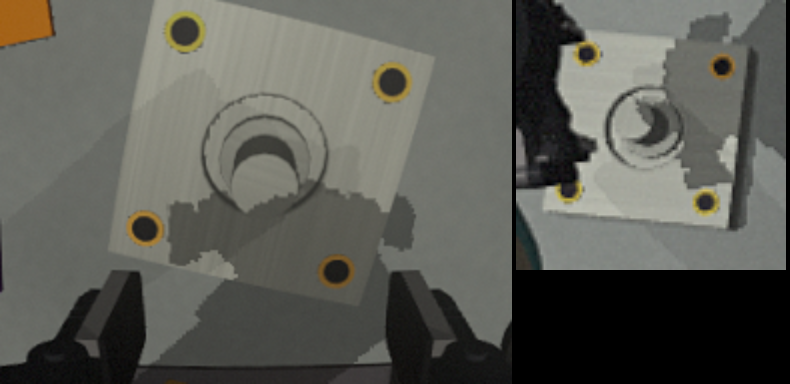

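The core sits upright and centred on the cavity floor: contact was felt at 14 N, and the foot is inside the cavity circle at (265,150). Fetching the sleeve next.

Call:
{"fn": "carry_out", "kwargs": {
  "targets": [
    [[-0.025,-0.006,0,0,0,0,0.064],[-0.06,-0.0143,0,0,0,0,0.064],[-0.095,-0.0226,0,0,0,0,0.064],[-0.13,-0.031,0,0,0,0,0.064],[-0.165,-0.0393,0,0,0,0,0.064],[-0.2,-0.0477,0,0,0,0,0.064],[-0.235,-0.056,0,0,0,0,0.064],[-0.27,-0.0644,0,0,0,0,0.064]]
  ]
}}

```text
time: 25.93
ee_pos: [0.5288, -0.0018, 0.1792]
tool_rot: [-179.9, -0.0, 99.5]
contact_force: [1.0, -0.5, -0.0]
width: 0.747
gripper_force: 0.0
```

Call:
{"fn": "carry_out", "kwargs": {
  "targets": [
    [[-0.035,-0.012,0,0,0,0,0.064],[-0.07,-0.028,0,0,0,0,0.064],[-0.105,-0.046,0,0,0,0,0.064],[-0.14,-0.065,0,0,0,0,0.064],[-0.175,-0.083,0,0,0,0,0.064],[-0.21,-0.1,0,0,0,0,0.064],[-0.245,-0.118,0,0,0,0,0.064],[-0.265,-0.129,0,0,0,0,0.064]]
  ]
}}

```text
time: 26.6
ee_pos: [0.4435, -0.2873, 0.1789]
tool_rot: [-179.8, 0.0, 99.2]
contact_force: [0.3, -0.2, -0.5]
width: 0.748
gripper_force: 0.0
```

```bash
python3 c.py "-.27,-.0644,0,0;-.265,-.129,0,0" .4439,-.2911,.14,99.48
python3 - <<'E'
from h import *
d=wsnap();cv2.imwrite("pics/w12.png",d["img"][:,:,::-1])
g=cv2.cvtColor(d["img"],cv2.COLOR_RGB2HSV)
m=((g[...,2]>150)&(g[...,1]<50)).astype(np.uint8)
for k in cv2.findContours(m,0,2)[0]:
    if cv2.contourArea(k)>300: c,wh,a=cv2.minAreaRect(k);print(np.round(c),np.round(wh),wplane(d,*c,.114).round(4),wplane(d,*c,.108).round(4))
print("expect",wproj(d,(.4439,-.2911,.114)),wproj(d,(.528,-.2805,.108)))
E
```

```text
cmd [ 0.4464 -0.2825  0.18  ] 99.48 meas [ 0.4435 -0.2873  0.1789] [-179.8    0.    99.2]
.4439,-.2911,.14,99.48 [-0.0081 -0.0039  0.04  ] 0.0
[490. 317.] [14. 45.] [ 0.7587 -0.3887  0.114 ] [ 0.7682 -0.3938  0.108 ]
[357. 210.] [42. 42.] [ 0.524  -0.2778  0.114 ] [ 0.5267 -0.2796  0.108 ]
[172.  39.] [95. 11.] [ 0.3685 -0.175   0.114 ] [ 0.3666 -0.1738  0.108 ]
expect (np.float64(252.1270681956419), np.float64(211.17094063395555)) (np.float64(358.3542195501806), np.float64(211.43344535732072))
```

Call:
{"fn": "carry_out", "kwargs": {
  "targets": [
    [[-0.008,-0.004,0.01,0,0,0,0.064],[-0.008,-0.004,0.03,0,0,0,0.064],[-0.008,-0.004,0.055,0,0,0,0.064],[-0.008,-0.004,0.08,0,0,0,0.064],[-0.008,-0.004,0.1,0,0,0,0.064],[-0.008,-0.004,0.111,0,0,0,0.064],[-0.008,-0.004,0.113,0,0,0,0.064],[-0.008,-0.004,0.113,0,0,0,0.064]]
  ]
}}

```text
time: 27.32
ee_pos: [0.4437, -0.2901, 0.0664]
tool_rot: [-179.9, -0.1, 99.6]
contact_force: [-0.1, -0.3, 0.6]
width: 0.751
gripper_force: 0.0
```

Call:
{"fn": "carry_out", "kwargs": {
  "targets": [
    [[0,0,0,0,0,0,0.032],[0,0,0,0,0,0,0.032],[0,0,0,0,0,0,0.032],[0,0,0,0,0,0,0.032],[0,0,0,0,0,0,0.032],[0,0,0,0,0,0,0.032]]
  ],
  "newtons": 35
}}

```text
time: 27.82
ee_pos: [0.4447, -0.2915, 0.0684]
tool_rot: [179.9, 0.1, 99.5]
contact_force: [1.2, -0.3, 7.4]
width: 0.509
gripper_force: 36.2
```

Call:
{"fn": "carry_out", "kwargs": {
  "targets": [
    [[0,0,-0.006,0,0,0,0.032],[0,0,-0.02,0,0,0,0.032],[0,0,-0.042,0,0,0,0.032],[0,0,-0.062,0,0,0,0.032],[0,0,-0.08,0,0,0,0.032],[0,0,-0.088,0,0,0,0.032],[0,0,-0.088,0,0,0,0.032]]
  ]
}}

```text
time: 28.4
ee_pos: [0.4445, -0.2919, 0.1571]
tool_rot: [179.9, 0.1, 99.5]
contact_force: [0.8, -0.6, -0.8]
width: 0.51
gripper_force: 35.9
```

```bash
python3 c.py "-.008,-.004,.113,0;0,0,-.088,0" .6006,.0925,.155,99.48 .6006,.0925,.0725,99.48
```

```text
cmd [ 0.4438 -0.291   0.155 ] 99.48 meas [ 0.4445 -0.2919  0.1571] [1.799e+02 1.000e-01 9.950e+01]
.6006,.0925,.155,99.48 [0.3524 0.2179 0.    ] 0.0
.6006,.0925,.0725,99.48 [-0.     -0.      0.0825] 0.0
```

Call:
{"fn": "carry_out", "kwargs": {
  "targets": [
    [[0.013,0.008,0,0,0,0,0.032],[0.035,0.0216,0,0,0,0,0.032],[0.062,0.0383,0,0,0,0,0.032],[0.09,0.0556,0,0,0,0,0.032],[0.118,0.0729,0,0,0,0,0.032],[0.146,0.0902,0,0,0,0,0.032],[0.174,0.1075,0,0,0,0,0.032],[0.202,0.1248,0,0,0,0,0.032]]
  ]
}}

```text
time: 29.07
ee_pos: [0.533, -0.07, 0.154]
tool_rot: [-179.9, -0.0, 99.5]
contact_force: [0.4, -0.4, -2.0]
width: 0.513
gripper_force: 35.9
```

Call:
{"fn": "carry_out", "kwargs": {
  "targets": [
    [[0.028,0.0173,0,0,0,0,0.032],[0.056,0.0346,0,0,0,0,0.032],[0.084,0.052,0,0,0,0,0.032],[0.112,0.069,0,0,0,0,0.032],[0.135,0.083,0,0,0,0,0.032],[0.147,0.091,0,0,0,0,0.032],[0.1504,0.0931,0,0,0,0,0.032],[0.1504,0.0931,0,0,0,0,0.032]]
  ]
}}

```text
time: 29.73
ee_pos: [0.6, 0.0923, 0.1543]
tool_rot: [-179.9, 0.0, 99.6]
contact_force: [-0.6, -0.5, -1.6]
width: 0.514
gripper_force: 35.9
```

Call:
{"fn": "carry_out", "kwargs": {
  "targets": [
    [[0,0,0.004,0,0,0,0.032],[0,0,0.018,0,0,0,0.032],[0,0,0.036,0,0,0,0.032],[0,0,0.05,0,0,0,0.032],[0,0,0.055,0,0,0,0.032],[0,0,0.055,0,0,0,0.032],[0,0,0.055,0,0,0,0.032],[0,0,0.055,0,0,0,0.032]]
  ]
}}

```text
time: 30.4
ee_pos: [0.6013, 0.0916, 0.1012]
tool_rot: [179.9, 0.0, 99.4]
contact_force: [-0.0, 0.4, -0.6]
width: 0.504
gripper_force: 36.0
```

```bash
cat > chk.py <<'E'
from h import *
import sys
# rim/top and pad positions seen by the wrist
d=wsnap();np.savez("wl.npz",T=d["T"],img=d["img"],fx=d["fx"],cx=d["cx"],cy=d["cy"]);cv2.imwrite(f"pics/{sys.argv[1]}.png",d["img"][:,:,::-1])
g=cv2.cvtColor(d["img"],cv2.COLOR_RGB2HSV)
m=cv2.morphologyEx(((g[...,0]<18)&(g[...,1]>110)).astype(np.uint8),3,np.ones((3,3)))
for k in cv2.findContours(m,0,2)[0]:
    if cv2.contourArea(k)>60:
        w=np.array([wplane(d,*p[0],.009)[:2]*1000 for p in cv2.convexHull(k)],np.float32)
        c,q=cv2.minEnclosingCircle(w);print("pad px",cv2.boundingRect(k),"mm",np.round(c,1),round(q,1))
E
python3 c.py ".202,.1248,0,0;.1504,.0931,0,0;0,0,.055,0" .6006,.0925,.0725,99.48; python3 chk.py w13; python3 -c "
from h import *
print(r.sense()['contact_force'])"
```

```text
cmd [0.6006 0.0925 0.1   ] 99.48 meas [0.6013 0.0916 0.1012] [179.9   0.   99.4]
.6006,.0925,.0725,99.48 [ 0.     -0.      0.0275] 0.0
pad px (364, 343, 16, 17) mm [776.  -78.3] 20.1
pad px (401, 282, 17, 15) mm [784.2  14.3] 16.2
pad px (162, 228, 47, 41) mm [550.7  30.3] 29.5
pad px (219, 160, 68, 43) mm [601.1  94. ] 28.0
[-0.04371655  0.57123802 -1.64658901]
```

Call:
{"fn": "carry_out", "kwargs": {
  "targets": [
    [[0,0,0.006,0,0,0,0.032],[0,0,0.013,0,0,0,0.032],[0,0,0.02,0,0,0,0.032],[0,0,0.025,0,0,0,0.032],[0,0,0.0275,0,0,0,0.032],[0,0,0.028,0,0,0,0.032],[0,0,0.028,0,0,0,0.032],[0,0,0.028,0,0,0,0.032]]
  ]
}}

```text
time: 31.12
ee_pos: [0.6001, 0.0922, 0.0734]
tool_rot: [-179.9, 0.0, 99.5]
contact_force: [-4.1, -1.8, 11.7]
width: 0.508
gripper_force: 36.9
```

```bash
python3 c.py "0,0,.028,0"; python3 chk.py w14; python3 -c "
from h import *
print(r.sense()['contact_force'])"
```

```text
cmd [0.6006 0.0925 0.072 ] 99.48 meas [0.6001 0.0922 0.0734] [-179.9    0.    99.5]
pad px (371, 355, 21, 21) mm [777.5 -74.6] 24.6
pad px (154, 242, 27, 36) mm [540.1  33.4] 20.2
pad px (216, 168, 76, 49) mm [601.1  94. ] 28.0
[-3.34834372 -1.79694999 11.95625493]
```

Call:
{"fn": "carry_out", "kwargs": {
  "targets": [
    [[0,0,-0.0005,0,0,0,0.032],[0,0,-0.0005,0,0,0,0.064],[0,0,-0.0005,0,0,0,0.064],[0,0,-0.0005,0,0,0,0.064],[0,0,-0.0005,0,0,0,0.064],[0,0,-0.01,0,0,0,0.064],[0,0,-0.035,0,0,0,0.064],[0,0,-0.065,0,0,0,0.064]]
  ]
}}

```text
time: 31.83
ee_pos: [0.5992, 0.092, 0.1367]
tool_rot: [-179.8, -0.0, 99.5]
contact_force: [0.3, 0.4, -0.0]
width: 0.748
gripper_force: 0.0
```

Call:
{"fn": "carry_out", "kwargs": {
  "targets": [
    [[0,0,-0.03,0,0,0,0.064],[0,0,-0.043,0,0,0,0.064],[0,0,-0.043,0,0,0,0.064]]
  ]
}}

```text
time: 32.08
ee_pos: [0.6032, 0.0931, 0.1848]
tool_rot: [179.6, -0.0, 99.5]
contact_force: [0.8, 0.2, 0.2]
width: 0.746
gripper_force: 0.0
```

```bash
python3 c.py "0,0,-.065,0;0,0,-.043,0" .57,-.09,.18,99.2 .5275,-.2803,.18,98.98; python3 chk.py w15
```

```text
cmd [0.6006 0.0925 0.18  ] 99.48 meas [0.6032 0.0931 0.1848] [179.6  -0.   99.5]
.57,-.09,.18,99.2 [-0.1749 -0.0603  0.    ] 0.28
.5275,-.2803,.18,98.98 [-0.1811 -0.0724 -0.    ] 0.22
pad px (361, 249, 25, 33) mm [781.2  -2.6] 26.4
pad px (229, 247, 45, 40) mm [622.4 -24.5] 28.8
pad px (179, 201, 44, 45) mm [555.3  25. ] 34.9
pad px (224, 147, 51, 34) mm [601.  94.] 27.8
```

Call:
{"fn": "carry_out", "kwargs": {
  "targets": [
    [[-0.02,-0.007,0,0,0,0,0.064],[-0.055,-0.019,0,0,0,0,0.064],[-0.09,-0.032,0,0,0,0,0.064],[-0.125,-0.044,0,0,0,0,0.064],[-0.16,-0.057,0,0,0,0,0.064],[-0.195,-0.07,0,0,0,0,0.064],[-0.23,-0.084,0,0,0,0,0.064],[-0.265,-0.098,0,0,0,0,0.064]]
  ]
}}

```text
time: 32.8
ee_pos: [0.5462, -0.1868, 0.1792]
tool_rot: [-179.9, -0.1, 99.5]
contact_force: [0.8, -1.2, -1.0]
width: 0.751
gripper_force: 0.0
```

```bash
python3 c.py "-.265,-.098,0,0" .528,-.2805,.18,98.98
```

```text
cmd [ 0.5476 -0.1851  0.18  ] 99.48 meas [ 0.5462 -0.1868  0.1792] [-1.799e+02 -1.000e-01  9.950e+01]
.528,-.2805,.18,98.98 [-0.0909 -0.0351  0.    ] 0.5
```

Call:
{"fn": "carry_out", "kwargs": {
  "targets": [
    [[-0.03,-0.012,0,0,0,0.5,0.064],[-0.06,-0.023,0,0,0,0.5,0.064],[-0.08,-0.031,0,0,0,0.5,0.064],[-0.0909,-0.0351,0.01,0,0,0.5,0.062],[-0.0909,-0.0351,0.02,0,0,0.5,0.062],[-0.0909,-0.0351,0.03,0,0,0.5,0.062],[-0.0909,-0.0351,0.04,0,0,0.5,0.062]]
  ]
}}

```text
time: 33.38
ee_pos: [0.5281, -0.2778, 0.1385]
tool_rot: [-180.0, -0.2, 99.2]
contact_force: [-0.1, 0.3, -0.8]
width: 0.727
gripper_force: 0.0
```

Call:
{"fn": "carry_out", "kwargs": {
  "targets": [
    [[0,0,0.01,0,0,0,0.062],[0,0,0.025,0,0,0,0.062],[0,0,0.045,0,0,0,0.062],[0,0,0.06,0,0,0,0.062],[0,0,0.07,0,0,0,0.062],[0,0,0.073,0,0,0,0.062],[0,0,0.073,0,0,0,0.062],[0,0,0.073,0,0,0,0.062]]
  ]
}}

```text
time: 34.05
ee_pos: [0.5286, -0.2802, 0.0676]
tool_rot: [180.0, 0.0, 99.0]
contact_force: [0.8, 0.0, 0.5]
width: 0.726
gripper_force: 0.0
```

Call:
{"fn": "carry_out", "kwargs": {
  "targets": [
    [[0,0,0,0,0,0,0.028],[0,0,0,0,0,0,0.028],[0,0,0,0,0,0,0.028],[0,0,0,0,0,0,0.028],[0,0,0,0,0,0,0.028],[0,0,0,0,0,0,0.028]]
  ],
  "newtons": 45
}}

```text
time: 34.55
ee_pos: [0.5287, -0.2811, 0.0684]
tool_rot: [179.9, 0.1, 99.0]
contact_force: [-0.5, -0.1, 5.3]
width: 0.446
gripper_force: 46.0
```

Call:
{"fn": "carry_out", "kwargs": {
  "targets": [
    [[0,0,-0.006,0,0,0,0.028],[0,0,-0.02,0,0,0,0.028],[0,0,-0.04,0,0,0,0.028],[0,0,-0.058,0,0,0,0.028],[0,0,-0.07,0,0,0,0.028],[0,0,-0.073,0,0,0,0.028],[0,0,-0.073,0,0,0,0.028]]
  ]
}}

```text
time: 35.13
ee_pos: [0.5282, -0.281, 0.141]
tool_rot: [179.9, 0.0, 99.0]
contact_force: [-0.1, -0.4, -3.4]
width: 0.44
gripper_force: 45.6
```

```bash
python3 c.py "-.0909,-.0351,.04,.5;0,0,.073,0;0,0,-.073,0" .5531,.0252,.14,98.98 .5531,.0252,.0725,98.98
```

```text
cmd [ 0.528  -0.2805  0.14  ] 98.98 meas [ 0.5282 -0.281   0.141 ] [179.9   0.   99. ]
.5531,.0252,.14,98.98 [0.298  0.0725 0.    ] 0.0
.5531,.0252,.0725,98.98 [-0.     -0.      0.0675] 0.0
```

Call:
{"fn": "carry_out", "kwargs": {
  "targets": [
    [[0.015,0.004,0,0,0,0,0.028],[0.04,0.01,0,0,0,0,0.028],[0.07,0.017,0,0,0,0,0.028],[0.1,0.024,0,0,0,0,0.028],[0.13,0.032,0,0,0,0,0.028],[0.16,0.039,0,0,0,0,0.028],[0.19,0.046,0,0,0,0,0.028],[0.22,0.054,0,0,0,0,0.028]]
  ]
}}

```text
time: 35.8
ee_pos: [0.5457, -0.0537, 0.139]
tool_rot: [-179.8, -0.0, 99.0]
contact_force: [0.5, -0.3, -2.3]
width: 0.441
gripper_force: 45.6
```

Call:
{"fn": "carry_out", "kwargs": {
  "targets": [
    [[0.03,0.007,0,0,0,0,0.028],[0.055,0.014,0,0,0,0,0.028],[0.07,0.0175,0,0,0,0,0.028],[0.078,0.0194,0,0,0,0,0.028],[0.078,0.0194,0,0,0,0,0.028],[0.078,0.0194,0,0,0,0,0.028],[0.078,0.0194,0,0,0,0,0.028]]
  ]
}}

```text
time: 36.38
ee_pos: [0.5535, 0.0228, 0.1397]
tool_rot: [-179.9, 0.1, 98.8]
contact_force: [1.0, -0.6, -2.7]
width: 0.436
gripper_force: 45.6
```

Call:
{"fn": "carry_out", "kwargs": {
  "targets": [
    [[0,0,0.005,0,0,0,0.028],[0,0,0.018,0,0,0,0.028],[0,0,0.035,0,0,0,0.028],[0,0,0.047,0,0,0,0.028],[0,0,0.05,0,0,0,0.028],[0,0,0.05,0,0,0,0.028],[0,0,0.05,0,0,0,0.028],[0,0,0.05,0,0,0,0.028]]
  ]
}}

```text
time: 37.05
ee_pos: [0.5547, 0.0248, 0.091]
tool_rot: [179.9, 0.0, 98.9]
contact_force: [1.2, 0.3, -2.7]
width: 0.44
gripper_force: 45.5
```

```bash
python3 c.py ".22,.054,0,0;.078,.0194,0,0;0,0,.05,0"; python3 chk.py w16
```

```text
cmd [0.554  0.0253 0.09  ] 98.98 meas [0.5547 0.0248 0.091 ] [179.9   0.   98.9]
pad px (306, 234, 44, 44) mm [627.  -19.1] 27.9
pad px (425, 233, 54, 85) mm [781.7 -32.4] 54.9
pad px (221, 167, 66, 31) mm [553.4  37.2] 27.4
pad px (290, 88, 44, 72) mm [600.5  93.3] 27.9
```

Call:
{"fn": "carry_out", "kwargs": {
  "targets": [
    [[0,0,0.005,0,0,0,0.028],[0,0,0.01,0,0,0,0.028],[0,0,0.014,0,0,0,0.028],[0,0,0.0165,0,0,0,0.028],[0,0,0.0175,0,0,0,0.028],[0,0,0.018,0,0,0,0.028],[0,0,0.018,0,0,0,0.028]]
  ]
}}

```text
time: 37.68
ee_pos: [0.5536, 0.025, 0.0734]
tool_rot: [-180.0, 0.0, 99.0]
contact_force: [-4.7, -0.4, 10.5]
width: 0.437
gripper_force: 47.1
```

```bash
python3 c.py "0,0,.018,0"; python3 chk.py w17
python3 - <<'E'
from h import *
z=np.load("wl.npz");d={k:z[k] for k in z}
g=cv2.cvtColor(d["img"],cv2.COLOR_RGB2HSV);m=(g[...,0]<18)&(g[...,1]>110)
for v in range(180,215,4): print(v,[int(x) for x in np.flatnonzero(np.diff(m[v,200:320].astype(int)))+200])
for p in [(-.025,.025),(.025,.025),(-.025,-.025)]:
    for nm,c,zz in(("pad",(.5552,.0247),.009),):
        a=np.radians(9);print(p,np.round(wproj(d,(c[0]+p[0]*np.cos(a)-p[1]*np.sin(a),c[1]+p[0]*np.sin(a)+p[1]*np.cos(a),zz))))
E
```

```text
cmd [0.554  0.0253 0.072 ] 98.98 meas [0.5536 0.025  0.0734] [-180.    0.   99.]
pad px (319, 243, 38, 37) mm [630.5 -12.5] 24.2
pad px (434, 240, 57, 86) mm [782.8 -31. ] 54.7
pad px (220, 172, 71, 36) mm [553.4  37.7] 27.3
pad px (294, 87, 49, 78) mm [600.4  93.3] 28.0
180 [220, 290]
184 [220, 225, 278, 289]
188 [220, 224, 279, 289]
192 [220, 222, 281, 289]
196 [220, 221, 282, 288]
200 [284, 288]
204 [285, 287]
208 []
212 []
(-0.025, 0.025) [219. 174.]
(0.025, 0.025) [289. 174.]
(-0.025, -0.025) [222. 238.]
```

The pad-edge pixels show the spacer about 2.3 mm too far toward the robot (left margin 5 px, right margin 11 px). I'll lift it slightly and shift it.

Call:
{"fn": "carry_out", "kwargs": {
  "targets": [
    [[0,0,-0.003,0,0,0,0.028],[0,0.001,-0.004,0,0,0,0.028],[0,0.0023,-0.004,0,0,0,0.028],[0,0.0023,-0.004,0,0,0,0.028],[0,0.0023,-0.002,0,0,0,0.028],[0,0.0023,0,0,0,0,0.028],[0,0.0023,0,0,0,0,0.028],[0,0.0023,0,0,0,0,0.028]]
  ]
}}

```text
time: 38.4
ee_pos: [0.5564, 0.0255, 0.0733]
tool_rot: [180.0, 0.0, 99.0]
contact_force: [-2.2, -0.7, 9.3]
width: 0.443
gripper_force: 46.9
```

```bash
python3 c.py "0,.0023,0,0"; python3 chk.py w18
python3 - <<'E'
from h import *
z=np.load("wl.npz");d={k:z[k] for k in z}
g=cv2.cvtColor(d["img"],cv2.COLOR_RGB2HSV);m=(g[...,0]<18)&(g[...,1]>110)
for v in range(176,200,4): print(v,[int(x) for x in np.flatnonzero(np.diff(m[v,200:320].astype(int)))+200])
for u in (235,250,265):
    e=np.flatnonzero(np.diff(m[150:240,u].astype(int)))+150;print(u,e,[wplane(d,u,x+.5,.009)[:2].round(4).tolist() for x in e])
E
```

```text
cmd [0.5562 0.0257 0.072 ] 98.98 meas [0.5564 0.0255 0.0733] [180.   0.  99.]
pad px (318, 244, 36, 36) mm [631.7 -12.3] 24.1
pad px (432, 240, 56, 85) mm [783.1 -29.9] 53.8
pad px (216, 172, 71, 41) mm [553.8  34.2] 28.9
pad px (290, 87, 49, 78) mm [600.4  93.2] 27.9
176 [216, 285]
180 [216, 285]
184 [216, 225, 278, 285]
188 [216, 223, 280, 285]
192 [216, 222, 281, 285]
196 [216, 221, 282, 284]
235 [172 180] [[0.5404, 0.049], [0.5413, 0.0431]]
250 [173 180] [[0.5511, 0.0499], [0.5519, 0.0448]]
265 [174 180] [[0.5618, 0.0509], [0.5625, 0.0465]]
```

Margins are now about even (9 and 7 px, far margin about 5 mm of 6), so I'm releasing.

Call:
{"fn": "carry_out", "kwargs": {
  "targets": [
    [[0,-0.0005,0,0,0,0,0.028],[0,-0.0005,0,0,0,0,0.06],[0,-0.0005,0,0,0,0,0.06],[0,-0.0005,0,0,0,0,0.06],[0,-0.0005,0,0,0,0,0.06],[0,-0.0005,-0.01,0,0,0,0.06],[0,-0.0005,-0.035,0,0,0,0.06],[0,-0.0005,-0.065,0,0,0,0.06]]
  ]
}}

```text
time: 39.12
ee_pos: [0.5543, 0.0253, 0.137]
tool_rot: [-179.8, -0.0, 99.0]
contact_force: [0.8, -0.9, 0.3]
width: 0.701
gripper_force: 0.0
```

Call:
{"fn": "carry_out", "kwargs": {
  "targets": [
    [[0,0,-0.03,0,0,0,0.085],[0,0,-0.043,0,0,0,0.085],[0,0,-0.043,0,0,0,0.085],[0,0,-0.043,0,0,0,0.085],[0,0,-0.043,0,0,0,0.085]]
  ]
}}

```text
time: 39.53
ee_pos: [0.5551, 0.0251, 0.1799]
tool_rot: [-179.9, 0.0, 99.0]
contact_force: [-1.5, -0.1, 0.8]
width: 0.995
gripper_force: 0.0
```

```bash
python3 c.py "0,-.0005,-.065,0;0,0,-.043,0" .612,-.267,.18,99.48; python3 chk.py w19
```

```text
cmd [0.5557 0.0256 0.18  ] 98.98 meas [0.5551 0.0251 0.1799] [-179.9    0.    99. ]
.612,-.267,.18,99.48 [-0.2978  0.0099  0.    ] -0.5
pad px (393, 205, 43, 75) mm [778.5 -32.7] 54.4
pad px (279, 202, 48, 45) mm [622.5 -25.3] 28.4
pad px (229, 150, 48, 28) mm [553.4  34.7] 28.5
pad px (309, 105, 12, 26) mm [608.3  95.7] 13.7
pad px (279, 93, 31, 52) mm [599.5  92.9] 27.7
```

Call:
{"fn": "carry_out", "kwargs": {
  "targets": [
    [[-0.025,0.001,0,0,0,-0.5,0.085],[-0.06,0.002,0,0,0,-0.5,0.085],[-0.1,0.0033,0,0,0,-0.5,0.085],[-0.14,0.0047,0,0,0,-0.5,0.085],[-0.18,0.006,0,0,0,-0.5,0.085],[-0.22,0.0073,0,0,0,-0.5,0.085],[-0.26,0.0087,0,0,0,-0.5,0.085],[-0.285,0.0095,0,0,0,-0.5,0.085]]
  ]
}}

```text
time: 40.25
ee_pos: [0.6085, -0.2604, 0.1784]
tool_rot: [-179.8, 0.1, 99.2]
contact_force: [0.6, -0.1, -0.3]
width: 0.995
gripper_force: 0.0
```

Call:
{"fn": "carry_out", "kwargs": {
  "targets": [
    [[-0.0128,0.0004,0.005,0,0,0,0.07],[-0.0128,0.0004,0.015,0,0,0,0.07],[-0.0128,0.0004,0.025,0,0,0,0.07],[-0.0128,0.0004,0.035,0,0,0,0.07],[-0.0128,0.0004,0.04,0,0,0,0.07],[-0.0128,0.0004,0.04,0,0,0,0.07]]
  ]
}}

```text
time: 40.75
ee_pos: [0.6112, -0.2642, 0.1383]
tool_rot: [-179.8, -0.2, 99.7]
contact_force: [-1.0, 0.3, 0.4]
width: 0.823
gripper_force: 0.0
```

Call:
{"fn": "carry_out", "kwargs": {
  "targets": [
    [[0,0,0.01,0,0,0,0.07],[0,0,0.025,0,0,0,0.07],[0,0,0.045,0,0,0,0.07],[0,0,0.062,0,0,0,0.07],[0,0,0.073,0,0,0,0.07],[0,0,0.077,0,0,0,0.07],[0,0,0.077,0,0,0,0.07],[0,0,0.077,0,0,0,0.07]]
  ]
}}

```text
time: 41.42
ee_pos: [0.6128, -0.2671, 0.0639]
tool_rot: [179.9, 0.0, 99.5]
contact_force: [-1.1, -0.1, -0.1]
width: 0.821
gripper_force: 0.0
```

Call:
{"fn": "carry_out", "kwargs": {
  "targets": [
    [[0,0,0,0,0,0,0.03],[0,0,0,0,0,0,0.03],[0,0,0,0,0,0,0.03],[0,0,0,0,0,0,0.03],[0,0,0,0,0,0,0.03],[0,0,0,0,0,0,0.03],[0,0,0,0,0,0,0.03]]
  ],
  "newtons": 40
}}

```text
time: 42.0
ee_pos: [0.6128, -0.2676, 0.0645]
tool_rot: [179.9, 0.1, 99.5]
contact_force: [-1.1, 0.7, 5.1]
width: 0.459
gripper_force: 40.7
```

Call:
{"fn": "carry_out", "kwargs": {
  "targets": [
    [[0,0,-0.006,0,0,0,0.03],[0,0,-0.02,0,0,0,0.03],[0,0,-0.042,0,0,0,0.03],[0,0,-0.06,0,0,0,0.03],[0,0,-0.073,0,0,0,0.03],[0,0,-0.077,0,0,0,0.03],[0,0,-0.077,0,0,0,0.03]]
  ]
}}

```text
time: 42.58
ee_pos: [0.6128, -0.2675, 0.1419]
tool_rot: [179.9, 0.1, 99.5]
contact_force: [0.8, -0.5, -2.7]
width: 0.458
gripper_force: 40.6
```

```bash
python3 c.py "-.285,.0095,0,-.5;-.0128,.0004,.04,0" .6234,-.0228,.14,99.48
```

```text
cmd [ 0.6121 -0.267   0.14  ] 99.48 meas [ 0.6128 -0.2675  0.1419] [1.799e+02 1.000e-01 9.950e+01]
.6234,-.0228,.14,99.48 [0.239  0.0513 0.    ] 0.0
```

Call:
{"fn": "carry_out", "kwargs": {
  "targets": [
    [[0.012,0.003,0,0,0,0,0.03],[0.04,0.0085,0,0,0,0,0.03],[0.075,0.016,0,0,0,0,0.03],[0.112,0.024,0,0,0,0,0.03],[0.15,0.032,0,0,0,0,0.03],[0.185,0.04,0,0,0,0,0.03],[0.215,0.046,0,0,0,0,0.03],[0.232,0.05,0,0,0,0,0.03]]
  ]
}}

```text
time: 43.25
ee_pos: [0.6218, -0.0228, 0.1392]
tool_rot: [-179.9, -0.3, 99.8]
contact_force: [0.1, 0.4, -3.0]
width: 0.456
gripper_force: 40.6
```

Call:
{"fn": "carry_out", "kwargs": {
  "targets": [
    [[0.006,0.0013,0,0,0,0,0.03],[0.007,0.0013,0,0,0,0,0.03],[0.007,0.0013,0.01,0,0,0,0.03],[0.007,0.0013,0.025,0,0,0,0.03],[0.007,0.0013,0.04,0,0,0,0.03],[0.007,0.0013,0.05,0,0,0,0.03],[0.007,0.0013,0.05,0,0,0,0.03],[0.007,0.0013,0.05,0,0,0,0.03]]
  ]
}}

```text
time: 43.92
ee_pos: [0.6227, -0.0245, 0.0893]
tool_rot: [-179.9, 0.0, 99.4]
contact_force: [-0.6, 0.5, -1.1]
width: 0.457
gripper_force: 40.6
```

Call:
{"fn": "carry_out", "kwargs": {
  "targets": [
    [[0,0,0.006,0,0,0,0.03],[0,0,0.012,0,0,0,0.03],[0,0,0.017,0,0,0,0.03],[0,0,0.02,0,0,0,0.03],[0,0,0.0215,0,0,0,0.03],[0,0,0.022,0,0,0,0.03],[0,0,0.022,0,0,0,0.03]]
  ]
}}

```text
time: 44.5
ee_pos: [0.6232, -0.023, 0.0695]
tool_rot: [-180.0, 0.0, 99.5]
contact_force: [-2.9, -0.5, 7.2]
width: 0.458
gripper_force: 41.4
```

```bash
python3 c.py "0.232,.05,0,0;.007,.0013,.05,0;0,0,.022,0"; python3 chk.py w20
python3 - <<'E'
from h import *
z=np.load("wl.npz");d={k:z[k] for k in z}
g=cv2.cvtColor(d["img"],cv2.COLOR_RGB2HSV);m=(g[...,0]<18)&(g[...,1]>110)
print("pad c",np.round(wproj(d,(.6228,-.0253,.009))))
for v in range(160,236,5): print(v,[int(x) for x in np.flatnonzero(np.diff(m[v,200:320].astype(int)))+200],g[v,225:285:10,2],g[v,225:285:10,1])
E
```

```text
cmd [ 0.6234 -0.0228  0.068 ] 99.48 meas [ 0.6232 -0.023   0.0695] [-180.     0.    99.5]
pad px (396, 185, 66, 113) mm [780.6 -33.8] 55.0
pad px (213, 174, 77, 55) mm [622.7 -25.4] 28.1
pad px (141, 94, 64, 72) mm [557.5  24.8] 33.4
pad px (207, 28, 83, 53) mm [601.2  93. ] 28.0
pad px (121, 4, 32, 32) mm [518.8 100.8] 13.3
pad c [251. 211.]
160 [201] [100  99  99 101 104 107] [18 15 13 20 12 14]
165 [201] [ 97  99  98  99 109 104] [16 10 10 10 14  7]
170 [] [ 96 100  99  98 105 105] [19 15 10 13 12 15]
175 [240, 261] [ 97  99 166 164  99 103] [ 16  13 167 149  44  12]
180 [229, 235, 268, 272] [ 98 162 209 201  93 104] [ 18 131  21  22  16   7]
185 [223, 228, 275, 279] [201 204 199 203 197  86] [166  19  23  20  21  59]
190 [219, 223, 279, 282] [136 207  37  40  33 214] [23 20 41 38 31 21]
195 [216, 221, 283, 285] [191  38  38  36  39 203] [21 40 47 35 26 19]
200 [214, 218, 285, 287] [195  36  35  40  37  29] [24 35 51 32 41 35]
205 [213, 217, 286, 289] [99 36 35 37 35 31] [23 35 36 41 29 16]
210 [212, 217, 287, 289] [30 35 34 36 33 34] [43 36 45 57 39 45]
215 [213, 216, 286, 289] [32 33 34 31 31 33] [72 46 23 25 25 46]
220 [214, 218, 285, 287] [34 31 32 31 32 29] [30 41 24 33 56 35]
225 [216, 219, 284, 285] [28 30 35 31 27 27] [46 26 51 49 38  9]
230 [] [31 31 33 30 31 28] [25 33 54 34 41 27]
235 [] [29 27 26 27 33 21] [26 28 59 57 31 24]
```

The buffer foot (217 to 286) is centred on its pad (213 to 289). Releasing, backing off, and checking all three.

Call:
{"fn": "carry_out", "kwargs": {
  "targets": [
    [[0,0,0,0,0,0,0.03],[0,0,0,0,0,0,0.075],[0,0,0,0,0,0,0.075],[0,0,0,0,0,0,0.075],[0,0,0,0,0,0,0.075],[0,0,-0.01,0,0,0,0.075],[0,0,-0.035,0,0,0,0.075],[0,0,-0.065,0,0,0,0.075]]
  ]
}}

```text
time: 45.22
ee_pos: [0.6219, -0.023, 0.1328]
tool_rot: [-179.8, -0.0, 99.5]
contact_force: [0.7, -0.3, 0.1]
width: 0.881
gripper_force: 0.0
```

Call:
{"fn": "carry_out", "kwargs": {
  "targets": [
    [[0,0,-0.035,0,0,0,0.085],[-0.01,0,-0.065,0,0,0,0.085],[-0.03,0,-0.065,0,0,0,0.085],[-0.05,0,-0.065,0,0,0,0.085],[-0.06,0,-0.065,0,0,0,0.085],[-0.06,0,-0.065,0,0,0,0.085],[-0.06,0,-0.065,0,0,0,0.085],[-0.06,0,-0.065,0,0,0,0.085]]
  ]
}}

```text
time: 45.88
ee_pos: [0.6329, -0.0803, 0.1981]
tool_rot: [-180.0, -0.1, 99.6]
contact_force: [-0.4, -0.6, -0.4]
width: 0.994
gripper_force: 0.0
```

```bash
python3 c.py "0,0,-.065,0;-.06,0,-.065,0"; python3 chk.py w21
python3 - <<'E'
from h import *
z=np.load("wl.npz");d={k:z[k] for k in z}
g=cv2.cvtColor(d["img"],cv2.COLOR_RGB2HSV)
m=((g[...,2]>150)&(g[...,1]<50)).astype(np.uint8)
for k in cv2.findContours(m,0,2)[0]:
    if cv2.contourArea(k)>25: c,wh,a=cv2.minAreaRect(k);print(np.round(c),np.round(wh),round(a),"sl",wplane(d,*c,.119)[:2].round(4),"sp",wplane(d,*c,.113)[:2].round(4),"stud",wplane(d,*c,.121)[:2].round(4))
print("expect px sl,sp,stud,core",[np.round(wproj(d,p)) for p in((.601,.093,.119),(.5555,.025,.113),(.623,-.0255,.121),(.549,.277,.077))])
E
```

```text
cmd [ 0.6332 -0.082   0.198 ] 99.48 meas [ 0.6329 -0.0803  0.1981] [-1.80e+02 -1.00e-01  9.96e+01]
pad px (372, 349, 40, 35) mm [ 959.  -401.8] 78.2
pad px (359, 109, 41, 84) mm [780.2 -30.2] 51.7
pad px (176, 48, 47, 44) mm [555.3  24. ] 34.6
pad px (225, 5, 51, 35) mm [601.4  92.5] 28.1
[252. 126.] [14. 14.] 90 sl [ 0.6231 -0.0232] sp [ 0.6232 -0.0236] stud [ 0.6231 -0.0231]
[177.  51.] [46. 46.] 90 sl [0.5583 0.0251] sp [0.5566 0.026 ] stud [0.5589 0.0248]
expect px sl,sp,stud,core [array([249., -24.]), array([175.,  52.]), array([251., 129.]), array([ 231., -143.])]
```

Run:
```python
from h import *
w=r.snapshot("wrist")
def D(f,p,yaw):
    T=np.eye(4);T[:3,:3]=R.from_euler('xyz',[180,0,yaw],degrees=True).as_matrix();T[:3,3]=p
    return dict(img=cv2.imread(f"pics/{f}.png")[:,:,::-1].copy(),fx=w["fx"],cx=w["cx"],cy=w["cy"],T=T@np.array(w["tool_from_camera"]))
from scipy.optimize import least_squares
def circ(P,rad): return least_squares(lambda c:np.hypot(*(P-c).T)-rad,P.mean(0)).x.round(4)
for f,p,zin,rin in(("w20",(.6234,-.0228,.0687),.017,.025),("w14",(.6006,.0925,.0727),.009,.022)):
    d=D(f,p,99.48);g=cv2.cvtColor(d["img"],cv2.COLOR_RGB2HSV);m=(g[...,0]<18)&(g[...,1]>110)
    out=[];inn=[]
    for u in range(226,278,3):           # per column: first orange row = pad edge, last = inner object's edge
        e=np.flatnonzero(m[160:225,u])
        if len(e): 
            k=e[0];j=k
            while m[160+j,u]: j+=1
            if j-k<25: out.append(wplane(d,u,160+k-.5,.009)[:2]);inn.append(wplane(d,u,160+j-.5,zin)[:2])
    print(f,"pad",circ(np.array(out),.028),"object",circ(np.array(inn),rin),len(out))
```

```text
w20 pad [ 0.623  -0.0249] object [ 0.6231 -0.0217] 18
w14 pad [0.6014 0.0944] object [0.5999 0.0959] 18
```

All three parts stand within about 2 mm of their pad centres, and the core is untouched in the cavity. Handing in.

```bash
python3 -c "
from cell import r
print(r.job_done())"
```

```text
the job is handed in; nothing more can be done
None
```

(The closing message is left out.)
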